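Null the tuning unit with its recessed trimmer

ROBOT

A 7-joint arm with a two-finger parallel gripper is mounted at the origin on a cart in front of the work surface, level with it; the furniture and walls round the work are solid. World frame = base frame: x ahead of the robot, y to its left, z up, the work surface at z = 0. Lengths are in mm, angles in rad, forces in N, time in s.
With the tool pointing down it reaches from about 400 to 875 mm from the base axis. Payload 6.5 kg.
Tool frame: the origin (TCP) lies midway between the tips of the shut fingers; the grasp point (between the pads) lies 19 mm behind it (bot.tcp_to_grasp is the distance from the TCP to the grasp point, in mm); z points along the fingers, y is the direction in which the jaws open and shut (so a half turn about z gives the same grasp; the last joint's range is limited). The gripper opens to 85 mm and grips with 20 to 120 N. Pads are 22 mm wide; open, the fingers measure 114 mm over their backs; the gripper's body (76 mm by 85 mm) begins 54 mm behind the grasp point. The pads swing forward as they close: fully open they stand 13 mm farther back than shut.
Start: joints at [1.282, 0.536, -0.004, 1.538, 0.003, 1.067, -0.071], TCP at [143.621, -633.927, 231.29] pointing down, gripper open.
Joint ranges: [-2.7, 2.7], [-0.37, 2.16], [-1.27, 1.26], [0.24, 2.4], [-1.31, 4.45], [0.19, 1.91], [-2.76, 2.76]. Speed limits (rad/s): [2.39, 2.39, 3.14, 3.14, 3.14, 3.14, 3.14].

INTERFACE

Orientations are given as a unit quaternion [x, y, z, w].
In Python, from rig import bot gives the robot as it stands. The module is installed in compiled form; this text tells all that it offers.
- The arm moves only by the shell command python3 -m creep 'ROWS' [OPENING] [FORCE]. ROWS is JSON, a list of rows, each a list of 6 numbers: the shift along the tool's x, y, z in cm, then the turn, a rotation vector about the tool's x, y, z in rad. A call has 1 to 8 rows; each row is the pose to reach, as a shift and turn from the pose commanded when the call began, along the tool's axes at that moment; what a row does not reach only later rows make up. A row lasts 1/10 s, in which the tool goes at most 50 mm and 8.59 degrees, less where a joint would pass 70% of its speed; a pose out of reach is approached as far as the arm can. A call with a gripper value outside its range is refused whole. OPENING is the gripper command: -1 is shut, 1 is fully open, values between are in proportion, set as the call begins (- or left out, the last holds). The fingers move at their own pace and stop on an object; FORCE is the grip in N (left out, the last holds). Time passes only in rows, so rows that repeat a pose let the fingers close. It gives the time, the measured TCP pose, the force and the opening at its end, in the units of the state.
- bot.state(): the state, without advancing time (a new reading comes with each control period).
- bot.camera(name): name is "side" or "top"; returns a dict with "color" (480x640x3 uint8, red, green, blue), "z_map" (480x640 float32, mm along the optical axis (not along the pixel's ray), 0 where there is no reading), "K" (3x3 intrinsics, pixels), "camera_from_world" (4x4, takes a point from world to camera coordinates). Camera axes: x right, y down, z forward; pixel columns grow to the right and rows downward; lengths in mm; the calibration is good to about 2 mm. A picture is of the moment at which its call begins.
- bot.job_done(): hands the job in, once; it reports no verdict.
Trained networks look in the newest picture that a camera, given by its name, has taken for a name from the list of things; names that differ only in an ending like _2 or _b are one class to them, and where a whole thing is asked for, a point or a joint stands for the part that bears it (a point fixed in the world has none). Each returns a list of dicts, best first, with "p" (0 to 1); they miss things now and then, are a little off and sometimes report something else, mostly with a low value. They report only what shows in the picture. A call takes as long as a camera call. They do not tell look-alikes from the thing itself.
- bot.search_frame(camera, label): "location" ([column, row] in pixels, amid what is visible of it).
- bot.silhouettes(camera, label): "region" (480x640 bool, what is visible of it) and "location" ([column, row] in pixels, amid what is visible of it).
The state is a dict: "t": time; "qpos": joint angles; "qd": joint speeds; "effort": joint torques, N m; "tool_pos": TCP position; "ee_rot": TCP orientation; "force": force on the tool from outside, world axes, zero at the start; "moment": the same for the moment, N m; "finger_gap": finger opening in mm.
Only numpy, scipy, OpenCV 4.12 (cv2) and the standard library are available. Lean on these libraries where they do the work, as an engineer would, in place of code of your own. Each camera call takes 0.05 s, during which the arm holds its last target.

TASK

Take the flat-blade tuning tool (yellow handle) out of the tool stand, put its blade down the brass bush of the tuning unit, find the trimmer's slot by feel and turn it clockwise until the meter needle stands in the green band. Press only lightly: the trimmer is ceramic and cracks. Then set the tool back in the well it came from, fully down and upright, and leave everything else as it stands.

Things in the scene. Friction and masses are not known exactly. Their poses are not given: they have to be found in the camera images.
- tuning_unit: Blue box with a flat aluminium top, 120 (x) x 180 (y) x 58 high, fixed; origin under its centre. On top: at +y (left) the meter with a white face in a black bezel 10 high; at -y the brass bush; a small toggle switch 13 high near the front edge, 21 mm left and 49 mm in front of the bush. Tool and unit must not press on each other with more than 18 N: the ceramic trimmer cracks.
- bush_rim (a point): Centre of the brass bush's mouth, rim 64 above the table (6 above the box top), straight bore 19 dia., axes as the unit's. In it sits the trimmer screw: brass, 16 dia., slot right across it, 5 wide (6.6 at the chamfered mouth), 5 deep. Its top lies 8 to 24 mm below the rim: set at the works, differs each time, not measured. It turns stiffly (0.02 N m) and stays where left.
- bush_low (a point): Point on the bore's axis 20 mm below the rim. The screw sits on a spring: pressed, it sinks up to 3 mm (about 1.5 N at first, 4.5 N at the end), then meets a hard stop. A blade lying across the slot pushes it down; where blade and slot meet, the screw jumps up round the blade and the force falls.
- meter_mark (a point): Middle of the green band on the meter face. The slot's lie is not measured: at the start it runs 25 to 90 deg counter-clockwise (seen from above) of the unit's x axis. A blade pressed lightly and swept clockwise from about 100 deg meets it; the screw must then turn 0.7 to 1.3 rad clockwise. The blade has 0.2 to 0.4 rad of play either way in the slot.
- needle (a joint): Red meter needle; it shows the trimmer. 0 = on the middle of the green band, pointing along the unit's +x (away from the robot); positive = counter-clockwise (left), rad. It follows the screw by 0.4 rad per rad, clockwise with clockwise, from a start of 0.28 to 0.52. The green band is +-0.07 rad.
- needle_tip (a point): Tip of the red needle, 36 from its pivot, 63 above the table.
- blade_tool: Plastic tuning tool, 125 long, yellow handle, upright in the stand, 35 to 55 g. Origin at the middle of the blade's edge, z up the tool. Blade 11 wide (x), 2.8 thick (y; 1.6 at the edge), z 0 to 8; shank 8 dia. to z 55; collar 25 dia. z 55 to 59 sits on the stand; handle z 61 to 125, flats 12 apart facing +-y, 19 wide: grip across them at about z 100. In the stand its origin is 11 above the table.
- hex_tool: The same tool with a blue handle and a six-sided tip, in the other well. Leave it.
- tool_stand: Grey block with two wells, 46 (x) x 104 (y) x 66 high, on a steel foot 66 x 122 x 5; fixed, origin under its centre. Wells 19 dia., at y -26 and y +26, 57 deep from the top; which tool stands in which differs. The tools' flats face about the stand's +-x, within 17 deg.
- pink_vial: Vial with black cap and pink contents, 24 dia., 48 high, a bystander.
- clear_vial: Vial with white cap and clear contents, 24 dia., 48 high, a bystander.
- red_cap_jar: White jar with red cap, 57 dia., 92 high, a bystander.
Things that resemble listed ones, but are neither listed nor needed, are in the scene too. Of the things that look like the blade_tool, the largest one is meant.

How it is judged (in metres and radians):
On the way, in this order (a step that is already met when the one before it is completed fails the run):
1. the yellow tuning tool is lifted clear of the stand (height (world z) of blade_tool above 0.075 m and contact force between the fingers and blade_tool above 1 N), for 0.1 s.
2. with the blade down in the bush, the needle is brought into the green band (value of joint needle between -0.07 and 0.07 rad and horizontal distance between blade_tool and bush_rim below 0.009 m and z of blade_tool in the frame of bush_rim below -0.006 m), for 0.3 s.
At the end, for the whole second after the job is handed in: The needle stands in the green band (within 0.07 rad of its middle) and the yellow tool is back in the well it came from, upright (within 7 deg), fully down (tip within 8 mm of where it was at the start), at rest (value of joint needle between -0.07 and 0.07 rad and distance of blade_tool from where it was at the start of the episode below 0.008 m and angle between blade_tool's own z axis and vertical below 0.12 rad and linear speed of blade_tool below 0.02 m/s); the robot touches nothing.
It fails at once if tool and tuning unit press on each other with more than 18 N (contact force between blade_tool and tuning_unit above 18 N).
It fails at once if the blue tool is shifted by more than 10 mm (distance of hex_tool from where it was at the start of the episode above 0.01 m).
It fails at once if a bystander is shifted by more than 30 mm (distance of any of pink_vial, clear_vial, red_cap_jar from where it was at the start of the episode above 0.03 m).
It also fails if it takes over 67 s, if anything falls off the work surface, if the arm or the gripper's body presses on something with over 40 N, if the wrist force passes 120 N, or if a joint passes its speed limit or range.

## Working session

There is one attempt and no reset: what is moved stays moved. The work goes in short steps, Python scripts to look and compute and a shell command to move; the robot and the scene stay as the last step left them, time stands still between calls to the robot, and variables do not carry over. Pictures are saved under pics/ and viewed, and the job is handed in when it is done.

```bash
ls; mkdir -p pics; python3 - <<'E'
from rig import bot
import cv2,numpy as np
s=bot.state();print({k:np.round(v,3).tolist() for k,v in s.items()})
for n in("side","top"):
    c=bot.camera(n);cv2.imwrite(f"pics/{n}0.png",c["color"][:,:,::-1])
    print(n,np.round(c["K"],1).tolist(),np.round(c["camera_from_world"],3).tolist())
    for l in["tuning_unit","bush_rim","meter_mark","needle","needle_tip","blade_tool","hex_tool","tool_stand","pink_vial","clear_vial","red_cap_jar"]:
        try:print(l,[(np.round(d["location"]).tolist(),round(d["p"],2)) for d in bot.search_frame(n,l)])
        except Exception as e:print(l,e)
E
```

```text
pics
{'t': 0.0, 'qpos': [1.282, 0.537, -0.004, 1.539, 0.003, 1.067, -0.071], 'qd': [-0.001, -0.001, 0.0, 0.0, 0.001, 0.001, -0.001], 'effort': [0.0, -58.341, 1.049, -25.91, 0.012, 0.01, 0.0], 'tool_pos': [143.485, -633.305, 230.378], 'ee_rot': [0.994, 0.111, -0.0, -0.001], 'force': [-0.088, 0.822, 0.131], 'moment': [-0.062, -0.037, 0.01], 'finger_gap': 85.429}
side [[500.1, 0.0, 318.3], [0.0, 500.1, 233.0], [0.0, 0.0, 1.0]] [[0.945, -0.325, -0.022, -556.457], [-0.194, -0.506, -0.841, 115.879], [0.262, 0.799, -0.541, 934.703], [0.0, 0.0, 0.0, 1.0]]
tuning_unit [([280.0, 225.0], 0.9)]
bush_rim [([275.0, 229.0], 0.64)]
meter_mark [([279.0, 225.0], 0.58)]
needle [([322.0, 302.0], 0.61)]
needle_tip []
blade_tool [([281.0, 306.0], 0.81), ([273.0, 306.0], 0.69), ([311.0, 280.0], 0.58)]
hex_tool [([322.0, 300.0], 0.75), ([380.0, 265.0], 0.45), ([279.0, 226.0], 0.28)]
tool_stand [([316.0, 335.0], 0.86)]
pink_vial [([384.0, 284.0], 0.77), ([312.0, 334.0], 0.4)]
clear_vial [([376.0, 266.0], 0.69)]
red_cap_jar [([358.0, 197.0], 0.65), ([306.0, 279.0], 0.46)]
top [[443.4, 0.0, 316.9], [0.0, 443.4, 241.1], [0.0, 0.0, 1.0]] [[-0.004, -1.0, -0.004, -111.275], [-0.974, 0.005, -0.226, 569.216], [0.226, 0.003, -0.974, 804.719], [0.0, 0.0, 0.0, 1.0]]
tuning_unit [([246.0, 279.0], 0.67)]
bush_rim [([251.0, 276.0], 0.96)]
meter_mark [([251.0, 276.0], 0.9)]
needle [([401.0, 292.0], 0.31)]
needle_tip [([245.0, 278.0], 0.73)]
blade_tool [([403.0, 285.0], 0.75), ([370.0, 312.0], 0.57), ([358.0, 316.0], 0.48), ([404.0, 293.0], 0.4)]
hex_tool [([430.0, 289.0], 0.56)]
tool_stand [([404.0, 292.0], 0.86)]
pink_vial [([374.0, 220.0], 0.71)]
clear_vial [([354.0, 213.0], 0.69), ([243.0, 185.0], 0.46)]
red_cap_jar [([246.0, 276.0], 0.55), ([403.0, 292.0], 0.26)]
```

View pics/side0.png

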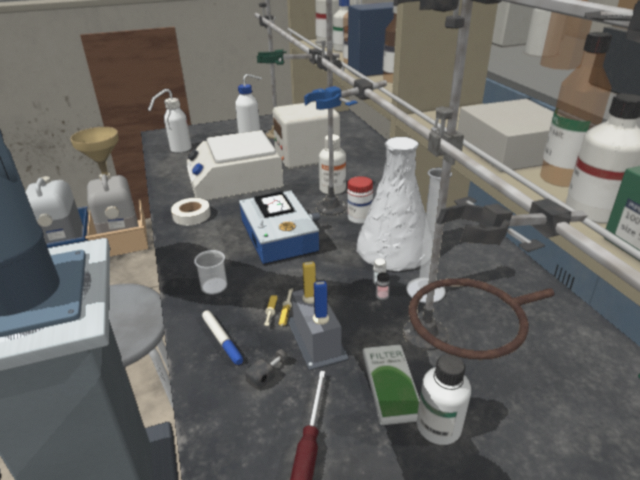

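View pics/top0.png

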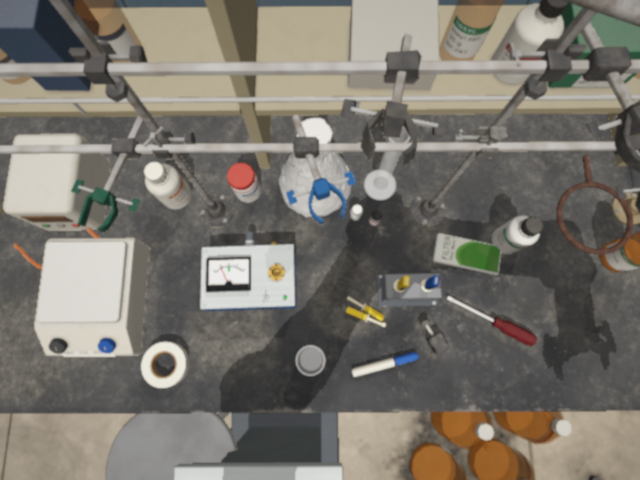

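```bash
python3 - <<'E'
import cv2
t=cv2.imread("pics/top0.png");cv2.imwrite("pics/top0c.png",cv2.resize(t[200:360,180:470],None,fx=2.75,fy=2.75,interpolation=cv2.INTER_CUBIC))
t=cv2.imread("pics/side0.png");cv2.imwrite("pics/side0c.png",cv2.resize(t[170:370,220:420],None,fx=3,fy=3,interpolation=cv2.INTER_CUBIC))
E
```

```text
(no output)
```

View pics/top0c.png

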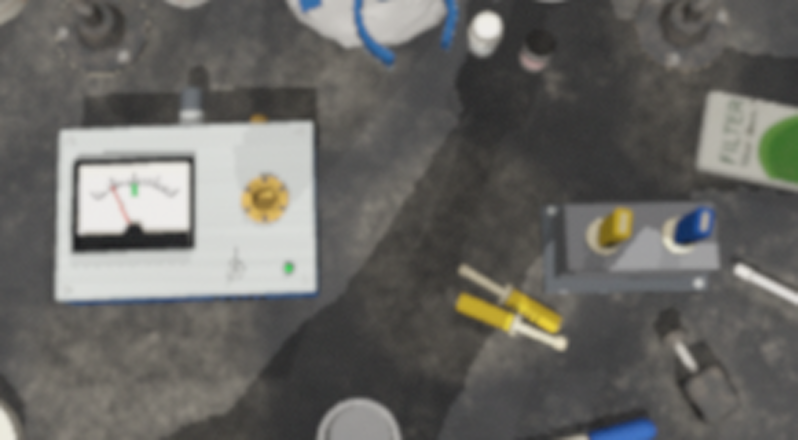

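View pics/side0c.png

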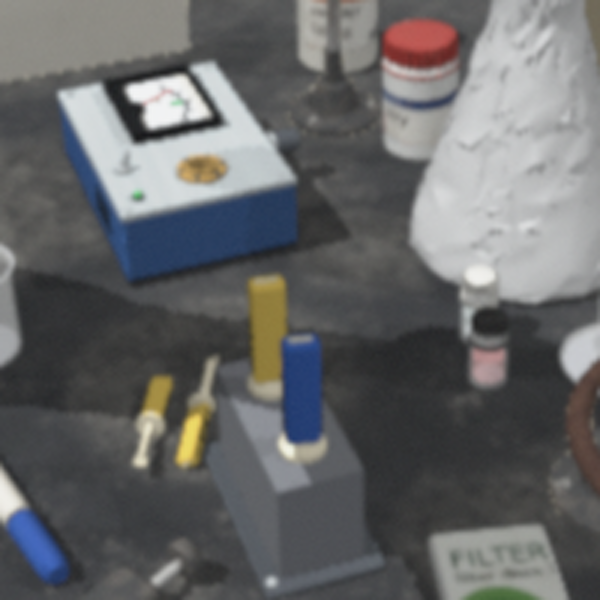

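The yellow candidates are the upright tool in the stand (top 403,285; side 309,280) and two small ones lying on the table (top 370,308 and 365,318). The upright one is the largest and is in the stand, so it is the one meant; the enlarged crops confirm it. Next I measure from the point clouds.

```bash
cat > h.py <<'E'
from rig import bot
import cv2,numpy as np
def cloud(c):
    z=c["z_map"].astype(float);K=c["K"];v,u=np.mgrid[0:480,0:640]
    P=np.stack([(u-K[0,2])/K[0,0]*z,(v-K[1,2])/K[1,1]*z,z],-1)
    M=c["camera_from_world"];W=(P-M[:3,3])@M[:3,:3]
    W[z==0]=np.nan;return W
def ray(c,u,v,h):
    K=c["K"];M=c["camera_from_world"];R=M[:3,:3];o=-R.T@M[:3,3]
    d=R.T@np.array([(u-K[0,2])/K[0,0],(v-K[1,2])/K[1,1],1]);return o+d*(h-o[2])/d[2]
def proj(c,p):
    M=c["camera_from_world"];q=M[:3,:3]@np.asarray(p,float)+M[:3,3];q=c["K"]@q;return q[:2]/q[2]
E
python3 - <<'E'
from h import *
for n in("top","side"):
    c=bot.camera(n);W=cloud(c);X,Y,Z=W[...,0],W[...,1],W[...,2]
    print(n)
    hsv=cv2.cvtColor(c["color"],cv2.COLOR_RGB2HSV)
    t=ray(c,403,285,130) if n=="top" else ray(c,309,265,130)
    near=np.hypot(X-t[0],Y-t[1])<90
    print("guess",t)
    # table level
    print("table z",np.nanmedian(Z[near&(Z<15)]))
    m=near&(abs(Z-66)<4);
    print("standtop",m.sum());pts=np.c_[X[m],Y[m]].astype(np.float32)
    print(cv2.minAreaRect(pts),np.median(Z[m]))
    m=near&(Z>80);H,S,V=cv2.split(hsv)
    yel=m&(H>15)&(H<35)&(S>100);blu=m&(H>100)&(H<130)&(S>100)
    for nm,k in(("yel",yel),("blu",blu)):
        print(nm,k.sum(),np.nanmean(W[k],0),np.nanmax(Z[k]));
        kk=k&(Z>128);print(" top",kk.sum(),np.nanmean(W[kk],0), cv2.minAreaRect(np.c_[X[kk],Y[kk]].astype(np.float32)) if kk.sum()>4 else '')
    u=ray(c,248,277,58) if n=="top" else ray(c,280,220,58)
    m=(abs(X-u[0])<130)&(abs(Y-u[1])<130)&(abs(Z-58)<4)
    r=cv2.minAreaRect(np.c_[X[m],Y[m]].astype(np.float32));print("unit",u,m.sum(),r,np.median(Z[m]))
    m=(abs(X-u[0])<130)&(abs(Y-u[1])<130)&(H>10)&(H<30)&(S>130)&(Z>50)&(Z<75)
    print("bush",m.sum(),np.nanmean(W[m],0),cv2.minAreaRect(np.c_[X[m],Y[m]].astype(np.float32)))
E
```

```text
top
guess [ 473.14521386 -266.14701032  130.        ]
table z 1.085411186288122
standtop 921
((479.7081298828125, -296.0355224609375), (46.380706787109375, 104.62222290039062), 0.3928629159927368) 66.63749726685076
yel 111 [ 478.13734506 -267.30955011  125.28830228] 139.44694430859488
 top 66 [ 479.01143498 -268.97247178  135.68091839] ((479.4189758300781, -269.91180419921875), (12.252982139587402, 18.810543060302734), 78.77468872070312)
blu 98 [ 478.56061814 -318.14971385  123.46180128] 138.93623131379744
 top 52 [ 478.49673609 -319.76068396  134.76432336] ((479.1226501464844, -321.9724426269531), (12.31966781616211, 17.633514404296875), 78.13026428222656)
unit [499.5016993   20.22535581  58.        ] 4683 ((501.2273254394531, 22.708885192871094), (120.6511459350586, 180.48284912109375), 1.9113768339157104) 58.90445976086599
bush 76 [509.34065495 -34.73897474  62.40116566] ((508.8213806152344, -33.92634582519531), (24.009836196899414, 25.994457244873047), 60.166595458984375)
side
guess [ 483.45365793 -270.29553034  130.        ]
table z 0.2366221771938648
standtop 842
((482.0244140625, -298.7106018066406), (46.906410217285156, 106.02196502685547), 1.5608257055282593) 65.71465392915624
yel 327 [ 479.75548083 -276.85100191  111.22673342] 136.54303744401986
 top 64 [ 481.13973065 -276.09925464  132.50130598] ((481.4258117675781, -274.2169189453125), (12.56822395324707, 17.11697769165039), 71.46424865722656)
blu 365 [ 481.39663661 -329.27024892  109.31891977] 136.13175549169335
 top 66 [ 482.01660624 -328.79175518  132.50342335] ((482.1012878417969, -328.5478515625), (7.035360813140869, 18.037818908691406), 86.01531219482422)
unit [504.02624688  -7.60249102  58.        ] 2239 ((504.6639099121094, 20.419448852539062), (121.02445983886719, 185.3407745361328), 1.4379322528839111) 57.82570479168452
bush 0 [nan nan nan] ((0.0, 0.0), (0.0, 0.0), 0.0)<stdin>:23: RuntimeWarning: Mean of empty slice
```

```bash
python3 - <<'E'
from h import *
out=[]
c=bot.camera("top");W=cloud(c)
im=c["color"][:,:,::-1].copy()
a=cv2.resize(im[262:308,376:446],None,fx=11,fy=11,interpolation=cv2.INTER_CUBIC);cv2.imwrite("pics/st_top.png",a)
hsv=cv2.cvtColor(c["color"],cv2.COLOR_RGB2HSV)
np.set_printoptions(linewidth=250,precision=0,suppress=True)
print(W[274:296,394:412,2])
np.save("W.npy",W)
r=[]
for (y0,H0,H1) in((-270,15,35),(-322,100,130)):
    m=(abs(W[...,0]-480)<20)&(abs(W[...,1]-y0)<20)&(W[...,2]>131)
    p=W[m][:,:2].astype(np.float32);R=cv2.minAreaRect(p);print(R,cv2.boxPoints(R).tolist(),np.linalg.eigh(np.cov(p.T)))
c=bot.camera("side");im=c["color"][:,:,::-1].copy()
cv2.imwrite("pics/st_side.png",cv2.resize(im[255:335,290:340],None,fx=7,fy=7,interpolation=cv2.INTER_CUBIC))
E
```

```text
[[ -1.  -3.   7.   6.   3.   5.   8.   5.   6.   6.  67.  68.  65.  66.  66.  63.  67.  64.]
 [ 65.  67.  65.  69.  67.  66.  67.  70.  67.  64.  68.  nan  66.  67.  65.  65.  66.  66.]
 [ 67.  nan  66.  64.  68.  65.  68.  69.  66.  nan 135. 135. 137. 134.  70.  67.  67.  66.]
 [ 66.  65.  67.  64.  66.  69.  65.  66. 124. 135. 138. 137. 137. 135. 135.  69.  67.  68.]
 [ 68.  65.  66.  67.  68.  68.  68. 117. 131. 137. 135. 138. 137. 136. 138. 136.  66.  68.]
 [ 67.  67.  66.  69.  67.  68. 110. 119. 130. 134. 136. 138. 137. 134. 136. 134.  67.  67.]
 [ 65.  67.  66.  72.  70.  99. 110. 121. 131. 137. 136. 138. 136. 136. 136. 134.  67.  68.]
 [ 69.  68.  70.  70.  89. 103. 111. 123. 130. 136. 137. 136. 137. 138. 137.  67.  64.  66.]
 [ 73.  72.  72.  76.  89. 100. 112. 122. 133. 136. 137. 137. 137. 136. 136.  65.  66.  66.]
 [ 74.  71.  76.  81.  93. 104. 116. 122. 136. 135. 135. 138. 136. 137. 138.  66.  66.  65.]
 [ 74.  73.  74.  nan  92. 101. 115.  nan 134. 135. 136. 138. 137. 134. 138.  64.  66.  68.]
 [ 72.  73.  75.  82.  94. 105. 112. 126. 135. 135. 135. 138. 133. 136. 135. 
[... 972 characters left out ...]
.0211181640625), (11.59189224243164, 18.772083282470703), 77.05529022216797) [[469.2104187011719, -273.56719970703125], [487.5054626464844, -277.7723388671875], [490.1021423339844, -266.47503662109375], [471.8070983886719, -262.2698974609375]] EighResult(eigenvalues=array([11., 29.]), eigenvectors=array([[-0., -1.],
       [-1.,  0.]]))
((479.46807861328125, -321.53662109375), (11.629247665405273, 17.831212997436523), 81.90223693847656) [[469.8222961425781, -326.0373840332031], [487.4757385253906, -328.5491638183594], [489.1138610839844, -317.0358581542969], [471.4604187011719, -314.5240783691406]] EighResult(eigenvalues=array([12., 27.]), eigenvectors=array([[-0., -1.],
       [-1.,  0.]]))
```

View pics/st_top.png

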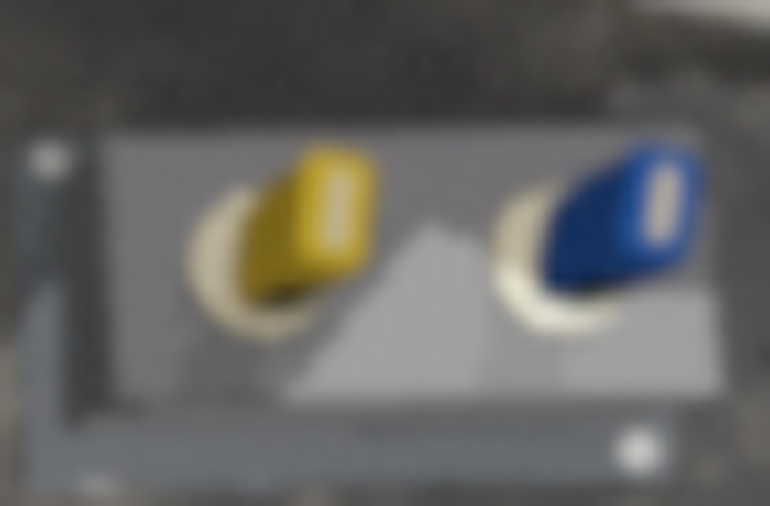

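View pics/st_side.png

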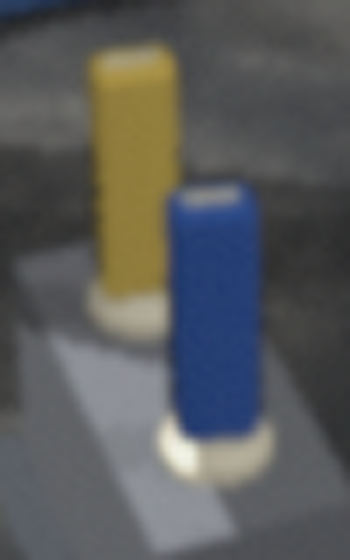

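The handle top measures 12 mm thin along about ±y, and the side crop shows the broad face towards the camera. This differs from the text's "flats face ±x", so I go by the measurement. Next I refine the bush, needle and handle positions.

```bash
python3 - <<'E'
from h import *
c=bot.camera("top");im=c["color"][:,:,::-1].copy()
cv2.imwrite("pics/un_top.png",cv2.resize(im[240:312,196:300],None,fx=7.5,fy=7.5,interpolation=cv2.INTER_CUBIC))
hsv=cv2.cvtColor(c["color"],cv2.COLOR_RGB2HSV)
m=((hsv[...,0]>10)&(hsv[...,0]<32)&(hsv[...,1]>110)).astype(np.uint8);m[:255]=0;m[290:]=0;m[:,:260]=0;m[:,295:]=0
pts=cv2.findNonZero(m);e=cv2.minEnclosingCircle(pts);print("gold",len(pts),e,ray(c,*e[0],62))
for n in range(0):pass
c2=bot.camera("side");im=c2["color"][:,:,::-1].copy()
cv2.imwrite("pics/un_side.png",cv2.resize(im[186:262,232:324],None,fx=7.5,fy=7.5,interpolation=cv2.INTER_CUBIC))
hsv=cv2.cvtColor(c2["color"],cv2.COLOR_RGB2HSV)
m=((hsv[...,0]>8)&(hsv[...,0]<32)&(hsv[...,1]>80)).astype(np.uint8);m[:216]=0;m[238:]=0;m[:,:270]=0;m[:,305:]=0
pts=cv2.findNonZero(m);r=cv2.boundingRect(pts);print("gold side",len(pts),r,ray(c2,r[0]+r[2]/2-.5,r[1]+r[3]/2-.5,62))
E
```

```text
gold 167 ((276.0, 272.0), 7.615873336791992) [508.41093524 -34.41362484  62.        ]
gold side 99 (280, 222, 15, 9) [509.52615968 -41.53787952  62.        ]
```

View pics/un_top.png

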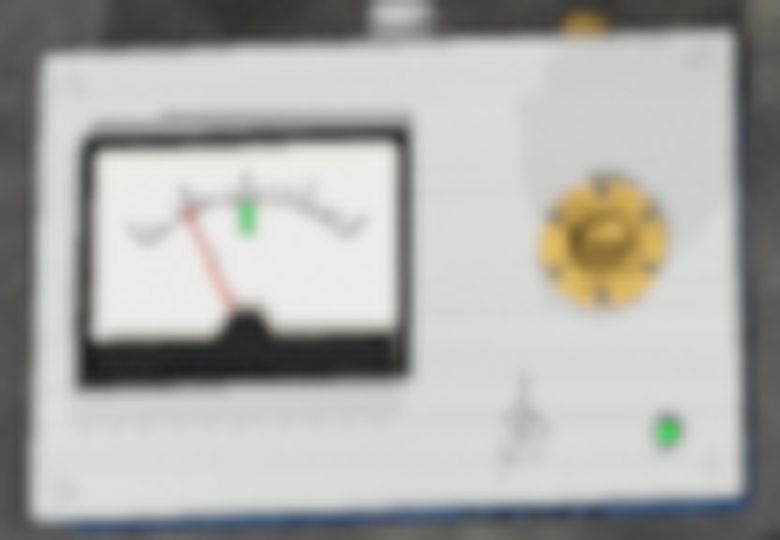

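View pics/un_side.png

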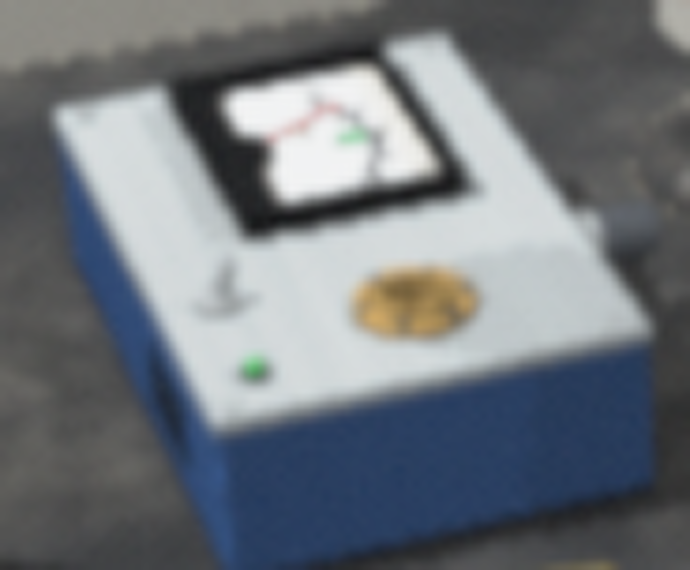

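Top view: bush at (276,272), giving roughly (508.5,-34.5). The needle points to about +0.40 rad, so the screw needs about 1.0 rad clockwise. The unit yaw is about 1.9°. Now I work out the approach.

```bash
cat >> h.py <<'E'
from scipy.spatial.transform import Rotation as Rn
def go(x,y,z,yaw=None):
    s=bot.state();R=Rn.from_quat(s["ee_rot"]);m=R.as_matrix()
    d=m.T@(np.array([x,y,z])-s["tool_pos"])/10
    cy=np.arctan2(m[1,0],m[0,0])
    print("t",round(s["t"],2),"tcp",np.round(s["tool_pos"],1),"yaw",round(cy,3),"j",np.round(s["qpos"],2),"F",np.round(s["force"],2),"M",np.round(s["moment"],3),"gap",round(s["finger_gap"],1))
    print("tilt axis z",np.round(m[:,2],4));
    if yaw is not None:
        T=Rn.from_euler("xyz",[np.pi,0,0]);T=Rn.from_euler("z",yaw)*T
        rv=(R.inv()*T).as_rotvec();print("turn",np.round(rv,3))
    print("shift cm",np.round(d,2))
E
python3 -c "
from h import *
go(480,-270,220,2.915)"
```

```text
t 1.5 tcp [ 143.6 -633.9  231.3] yaw 0.223 j [ 1.28  0.54 -0.    1.54  0.    1.07 -0.07] F [ 0.38 -1.09  0.26] M [ 0.03  -0.013 -0.018] gap 85.6
tilt axis z [-0. -0. -1.]
turn [-0.     0.    -2.692]
shift cm [ 40.85 -28.06   1.13]
```

```bash
python3 -m creep '[[2.5,-1.7,0,0,0,-0.14],[5,-3.4,0,0,0,-0.28],[7.5,-5.1,0,0,0,-0.42],[10,-6.8,0,0,0,-0.56],[12.5,-8.5,0,0,0,-0.7],[15,-10.2,0,0,0,-0.84],[17.5,-11.9,0,0,0,-0.98],[20,-13.6,0,0,0,-1.12]]' -0.3 60; python3 -c "
from h import *
go(480,-270,220,2.915)"
```

```text
t: 2.3
tool_pos: [309.3, -456.2, 231.5]
ee_rot: [0.781, 0.624, -0.0, 0.0]
force: [0.3, -0.4, -0.3]
finger_gap: 29.9
t 2.3 tcp [ 309.3 -456.2  231.5] yaw 1.348 j [ 1.14  0.39 -0.32  1.79  0.14  0.99  0.55] F [ 0.32 -0.43 -0.3 ] M [-0.004  0.011 -0.024] gap 29.9
tilt axis z [ 1.e-04 -4.e-04 -1.e+00]
turn [-0.     0.    -1.567]
shift cm [21.93 12.54  1.14]
```

```bash
python3 -m creep '[[2.8,1.6,0,0,0,-0.15],[5.6,3.2,0,0,0,-0.3],[8.4,4.8,0,0,0,-0.45],[11.2,6.4,0,0,0,-0.6],[14,8,0,0,0,-0.75],[16.8,9.6,0,0,0,-0.9],[19.6,11.2,0,0,0,-1.05],[21.9,12.5,0,0,0,-1.2]]' -0.3 60; python3 -c "
from h import *
go(480,-270,190,2.915)"
```

```text
t: 3.1
tool_pos: [481.1, -270.5, 231.6]
ee_rot: [0.292, 0.957, 0.0, 0.0]
force: [0.5, -0.4, 0.2]
finger_gap: 29.7
t 3.1 tcp [ 481.1 -270.5  231.6] yaw 2.55 j [ 0.92  0.44 -0.64  1.77  0.31  1.02  1.15] F [ 0.46 -0.4   0.17] M [ 0.038  0.002 -0.043] gap 29.7
tilt axis z [ 7.e-04 -0.e+00 -1.e+00]
turn [ 0.     0.001 -0.365]
shift cm [ 0.12 -0.02  4.16]
```

```bash
python3 -m creep '[[0.1,0,2,0,0,-0.12],[0.1,0,4,0,0,-0.24],[0.1,0,6,0,0,-0.365],[0.1,0,8,0,0,-0.365],[0.1,0,8,0,0,-0.365]]'; python3 - <<'E'
from h import *
go(480,-270,92,2.915)
for n in("side","top"):
    c=bot.camera(n);s=bot.state();p=s["tool_pos"]
    print(n,"tcp px",proj(c,p),"tool top px",proj(c,[479.7,-270,136]))
    im=c["color"][:,:,::-1].copy();u,v=proj(c,p).astype(int)
    cv2.imwrite(f"pics/ap_{n}.png",cv2.resize(im[v-60:v+60,u-50:u+50],None,fx=5,fy=5,interpolation=cv2.INTER_CUBIC));print(u-50,v-60)
E
```

```text
t: 3.6
tool_pos: [477.2, -271.0, 149.0]
ee_rot: [0.117, 0.993, 0.001, -0.002]
force: [-0.4, -0.3, 0.4]
finger_gap: 29.9
t 3.6 tcp [ 477.2 -271.   149. ] yaw 2.907 j [ 0.94  0.57 -0.67  1.84  0.44  0.89  1.4 ] F [-0.43 -0.31  0.41] M [ 0.036 -0.017 -0.05 ] gap 29.9
tilt axis z [-0.0041  0.0023 -1.    ]
turn [ 0.001 -0.005 -0.008]
shift cm [-0.28  0.15  5.7 ]
side tcp px [305.53454807 255.19185875] tool top px [306.50235371 262.26979471]
255 195
top tcp px [408.24788599 279.87320242] tool top px [405.64365719 280.83452403]
358 219
```

View pics/ap_side.png

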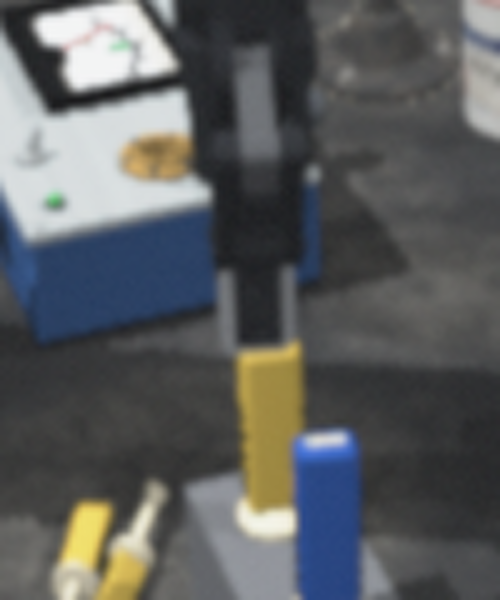

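View pics/ap_top.png

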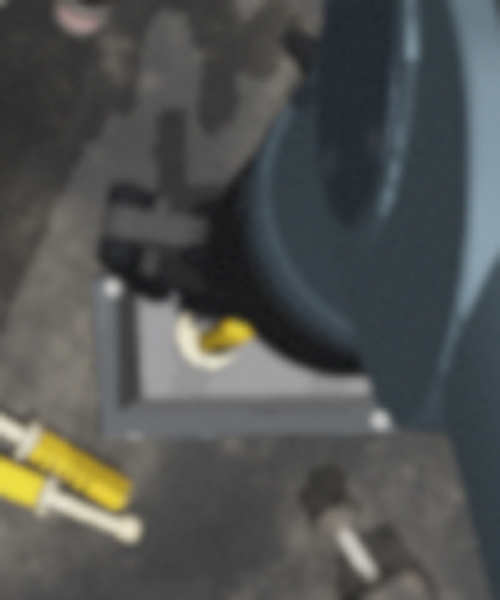

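```bash
python3 -m creep '[[-0.38,0.1,0.3,0,0,0],[-0.38,0.1,2,0,0,0],[-0.38,0.1,4,0,0,0],[-0.38,0.1,5.7,0,0,0],[-0.38,0.1,5.7,0,0,0],[-0.38,0.1,5.7,0,0,0]]'; python3 - <<'E'
from h import *
go(481,-271,92,2.915)
E
```

```text
t: 4.3
tool_pos: [483.4, -271.3, 94.7]
ee_rot: [0.117, 0.993, -0.0, 0.0]
force: [-0.2, -0.7, 0.1]
finger_gap: 29.7
t 4.3 tcp [ 483.4 -271.3   94.7] yaw 2.908 j [ 0.89  0.65 -0.62  1.86  0.51  0.79  1.34] F [-0.23 -0.68  0.07] M [-0.007  0.024  0.011] gap 29.7
tilt axis z [ 3.e-04 -1.e-04 -1.e+00]
turn [-0.     0.    -0.007]
shift cm [ 0.24 -0.02  0.27]
```

```bash
python3 -m creep '[[0.2,0,0.2,0,0,0],[0.2,0,0.2,0,0,0],[0.2,0,0.2,0,0,0]]'; python3 -m creep '[[0,0,0,0,0,0],[0,0,0,0,0,0],[0,0,0,0,0,0],[0,0,0,0,0,0]]' -1 60; python3 - <<'E'
from h import *
go(481,-271,92,2.915)
c=bot.camera("side");im=c["color"][:,:,::-1].copy()
cv2.imwrite("pics/gr_side.png",cv2.resize(im[205:345,250:370],None,fx=4,fy=4,interpolation=cv2.INTER_CUBIC))
E
```

```text
t: 4.6
tool_pos: [481.2, -271.1, 92.8]
ee_rot: [0.117, 0.993, -0.0, 0.0]
force: [0.3, -0.1, -0.2]
finger_gap: 29.7
t: 5.0
tool_pos: [481.3, -271.1, 92.7]
ee_rot: [0.117, 0.993, -0.0, 0.0]
force: [-1.7, 0.1, 5.8]
finger_gap: 11.4
t 5.0 tcp [ 481.3 -271.1   92.7] yaw 2.908 j [ 0.89  0.65 -0.61  1.87  0.52  0.79  1.34] F [-1.72  0.08  5.76] M [-0.028  0.25  -0.031] gap 11.4
tilt axis z [ 4.e-04 -4.e-04 -1.e+00]
turn [-0.     0.    -0.007]
shift cm [ 0.03 -0.    0.07]
```

View pics/gr_side.png

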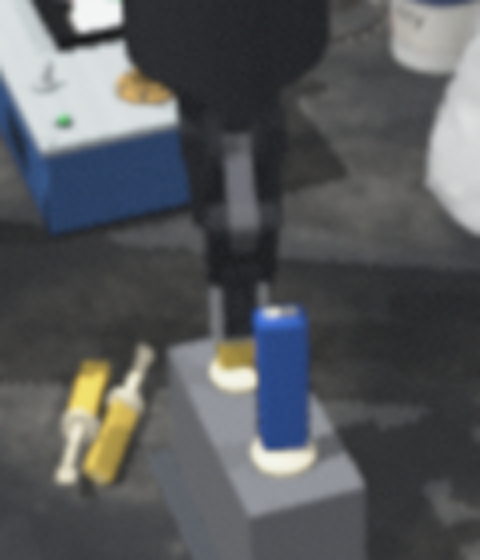

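```bash
python3 -m creep '[[0,0,-1,0,0,0],[0,0,-2.5,0,0,0],[0,0,-4.5,0,0,0],[0,0,-6.5,0,0,0],[0,0,-8.5,0,0,0],[0,0,-8.5,0,0,0],[0,0,-8.5,0,0,0],[0,0,-8.5,0,0,0]]'; python3 - <<'E'
from h import *
go(508.5,-35,178,1.8)
for n in("side","top"):
    c=bot.camera(n);s=bot.state();p=s["tool_pos"]
    im=c["color"][:,:,::-1].copy();u,v=proj(c,p).astype(int)
    if n=="side":
        R=Rn.from_quat(s["ee_rot"]).as_matrix()
        for z in (-0,81.7-59,81.7-55,81.7-8,81.7): print(z,proj(c,p+R[:,2]*z))
    cv2.imwrite(f"pics/li_{n}.png",cv2.resize(im[v-30:v+90,u-50:u+50],None,fx=5,fy=5,interpolation=cv2.INTER_CUBIC));print(u-50,v-30)
E
```

```text
t: 5.85
tool_pos: [480.4, -270.8, 176.7]
ee_rot: [0.117, 0.993, 0.0, -0.001]
force: [-0.5, -1.0, -0.8]
finger_gap: 11.4
t 5.85 tcp [ 480.4 -270.8  176.7] yaw 2.908 j [ 0.95  0.53 -0.69  1.82  0.41  0.94  1.42] F [-0.51 -0.96 -0.83] M [-0.061  0.011  0.037] gap 11.4
tilt axis z [-1.2e-03  5.0e-04 -1.0e+00]
turn [-1.000e-03 -1.000e-03  1.108e+00]
shift cm [ 2.73 23.59 -0.13]
0 [306.10770171 240.57120625]
22.700000000000003 [306.60925965 252.98366433]
26.700000000000003 [306.69596634 255.12946466]
73.7 [307.67910882 279.46008329]
81.7 [307.84016979 283.44598873]
256 210
360 247
```

View pics/li_side.png

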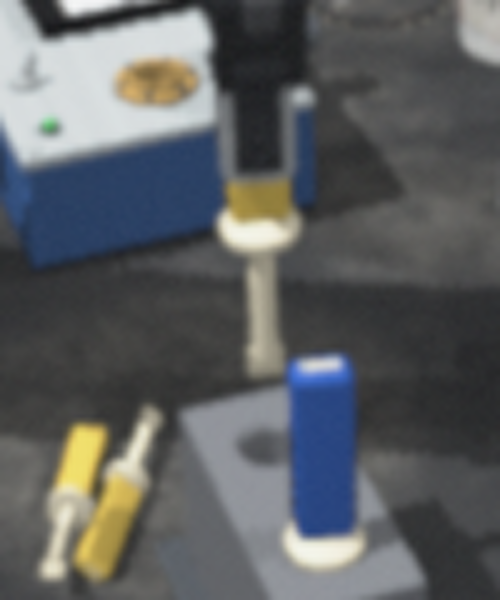

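View pics/li_top.png

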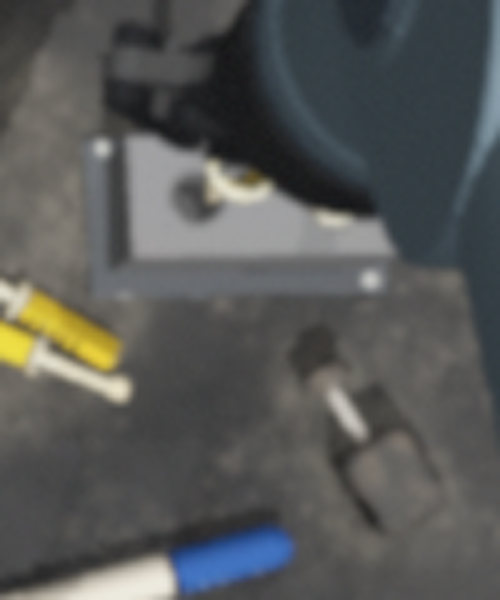

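```bash
python3 -m creep '[[0.3,2.9,0,0,0,0.14],[0.7,5.9,0,0,0,0.28],[1,8.8,0,0,0,0.42],[1.3,11.8,0,0,0,0.56],[1.7,14.7,0,0,0,0.7],[2,17.7,0,0,0,0.84],[2.4,20.6,0,0,0,0.98],[2.7,23.6,0,0,0,1.11]]';python3 -m creep '[[0,0,0.5,0,0,0],[0,0,0.5,0,0,0],[0,0,0.5,0,0,0]]'; python3 - <<'E'
from h import *
go(508.5,-35,158,1.8)
for n in("side","top"):
    c=bot.camera(n);s=bot.state();p=s["tool_pos"]
    im=c["color"][:,:,::-1].copy();u,v=proj(c,p).astype(int)
    R=Rn.from_quat(s["ee_rot"]).as_matrix()
    for z in (-0,81.7-59,81.7-55,81.7-8,81.7): print(z,proj(c,p+R[:,2]*z))
    cv2.imwrite(f"pics/bu_{n}.png",cv2.resize(im[v-30:v+70,u-50:u+50],None,fx=6,fy=6,interpolation=cv2.INTER_CUBIC));print(u-50,v-30)
E
```

```text
t: 6.75
tool_pos: [508.9, -33.9, 176.7]
ee_rot: [0.625, 0.781, -0.0, -0.001]
force: [0.4, 0.1, -0.2]
finger_gap: 11.5
t: 7.05
tool_pos: [508.9, -36.2, 171.7]
ee_rot: [0.622, 0.783, -0.001, -0.0]
force: [0.6, -0.8, -0.9]
finger_gap: 11.2
t 7.05 tcp [508.9 -36.2 171.7] yaw 1.798 j [ 0.38  0.43 -0.5   1.93  0.27  0.85 -0.03] F [ 0.58 -0.81 -0.91] M [-0.038  0.018 -0.014] gap 11.2
tilt axis z [-1.5e-03 -4.0e-04 -1.0e+00]
turn [-0.002  0.    -0.002]
shift cm [ 0.12 -0.01  1.37]
0 [282.78089305 175.43721003]
22.700000000000003 [283.48780325 186.13628109]
26.700000000000003 [283.61049714 187.9932505 ]
73.7 [285.01183784 209.20251259]
81.7 [285.24320238 212.70421004]
232 145
0 [271.14041798 261.22716059]
22.700000000000003 [272.49743619 263.60451667]
26.700000000000003 [272.72857044 264.00944005]
73.7 [275.28073151 268.48056329]
81.7 [275.68717377 269.19260824]
221 231
```

View pics/bu_side.png

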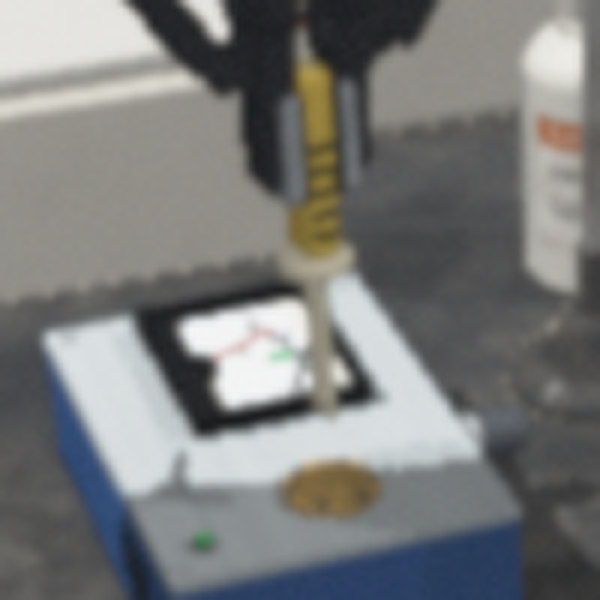

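View pics/bu_top.png

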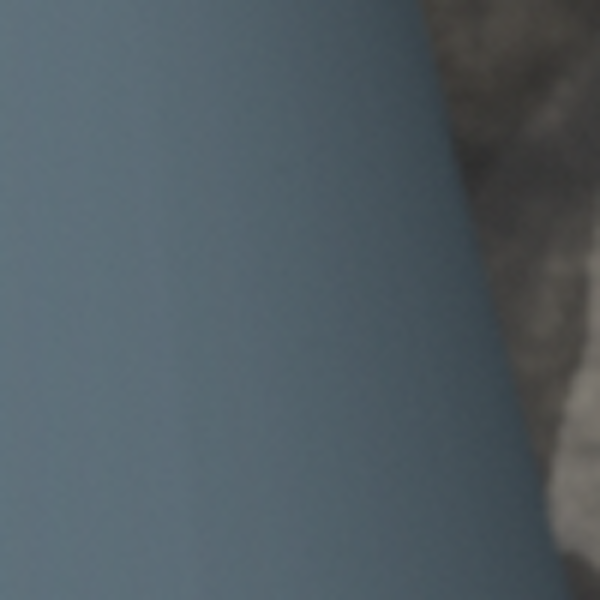

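```bash
python3 - <<'E'
from h import *
c=bot.camera("side");im=c["color"][:,:,::-1].copy()
s=bot.state();go(508.5,-35,158,1.8)
a=np.linspace(0,2*np.pi,90)
def ext(cx,cy,r,z):
    P=np.array([proj(c,[cx+r*np.cos(t),cy+r*np.sin(t),z]) for t in a]);return np.round([P[:,0].min(),P[:,0].max(),P[:,1].min(),P[:,1].max()],1)
for cy in(-34,-36,-38):
    for z in(64,61,58): print(cy,z,proj(c,[508.5,cy,z]).round(1),ext(508.5,cy,13,z),ext(508.5,cy,9.5,z))
big=cv2.resize(im[208:242,262:312],None,fx=15,fy=15,interpolation=cv2.INTER_CUBIC)
cv2.imwrite("pics/bz.png",big)
E
```

```text
t 7.2 tcp [509.3 -36.3 172.1] yaw 1.796 j [ 0.38  0.43 -0.5   1.93  0.27  0.85 -0.03] F [ 0.57 -0.1  -0.11] M [ 0.034 -0.001  0.031] gap 11.1
tilt axis z [-4.e-04 -3.e-04 -1.e+00]
turn [-0.     0.    -0.004]
shift cm [ 0.15 -0.05  1.41]
-34 64 [285.4 223.4] [279.  291.9 220.  226.8] [280.7 290.1 220.9 225.9]
-34 61 [285.5 224.7] [279.1 292.  221.3 228.1] [280.8 290.2 222.2 227.2]
-34 58 [285.6 225.9] [279.1 292.  222.6 229.4] [280.9 290.3 223.5 228.4]
-36 64 [285.7 223.9] [279.2 292.2 220.5 227.3] [281.  290.4 221.4 226.4]
-36 61 [285.8 225.2] [279.3 292.2 221.8 228.6] [281.1 290.5 222.7 227.7]
-36 58 [285.9 226.4] [279.4 292.3 223.  229.9] [281.1 290.6 223.9 228.9]
-38 64 [286.  224.4] [279.5 292.4 221.  227.8] [281.2 290.7 221.9 226.9]
-38 61 [286.1 225.6] [279.6 292.5 222.3 229.1] [281.3 290.8 223.2 228.2]
-38 58 [286.1 226.9] [279.7 292.6 223.5 230.4] [281.4 290.9 224.4 229.4]
```

View pics/bz.png

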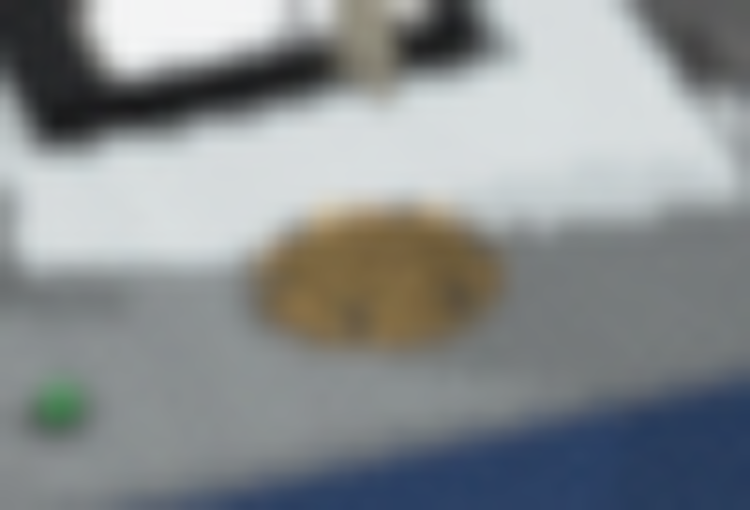

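```bash
python3 -m creep '[[0.16,0.06,0.2,0,0,0],[0.16,0.06,0.8,0,0,0],[0.16,0.06,1.4,0,0,0],[0.16,0.06,2,0,0,0],[0.16,0.06,2.5,0,0,0],[0.16,0.06,3,0,0,0],[0.16,0.06,3,0,0,0],[0.16,0.06,3,0,0,0]]'; python3 - <<'E'
from h import *
go(509.5,-34.6,137,1.8)
c=bot.camera("side");im=c["color"][:,:,::-1].copy()
cv2.imwrite("pics/in1.png",cv2.resize(im[150:250,236:336],None,fx=6,fy=6,interpolation=cv2.INTER_CUBIC))
E
```

```text
t: 8.0
tool_pos: [509.7, -33.3, 142.2]
ee_rot: [0.622, 0.783, -0.0, -0.0]
force: [-0.6, 0.1, 0.5]
finger_gap: 11.0
t 8.0 tcp [509.7 -33.3 142.2] yaw 1.798 j [ 0.36  0.47 -0.48  1.95  0.3   0.78 -0.06] F [-0.57  0.14  0.5 ] M [-0.07  -0.009 -0.041] gap 11.0
tilt axis z [-2.e-04  1.e-04 -1.e+00]
turn [-0.    -0.    -0.002]
shift cm [-0.12 -0.05  0.52]
```

View pics/in1.png

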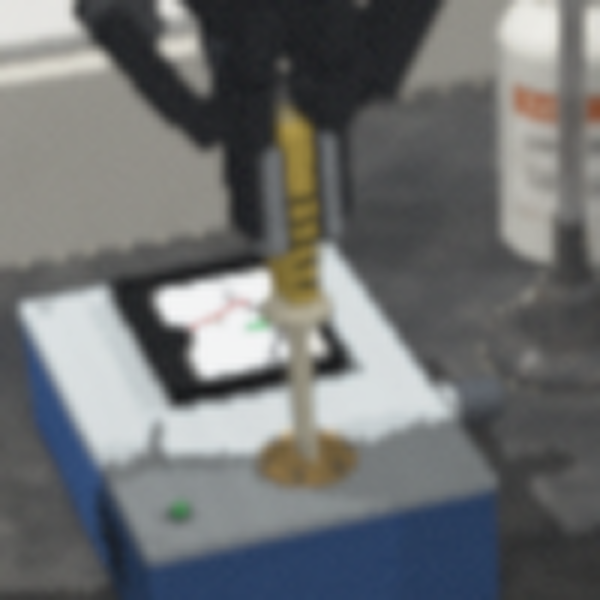

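```bash
python3 -m creep '[[-0.07,-0.02,0.1,0,0,0],[-0.07,-0.02,0.2,0,0,0],[-0.07,-0.02,0.3,0,0,0],[-0.07,-0.02,0.4,0,0,0],[-0.07,-0.02,0.4,0,0,0]]'; for i in 1; do python3 -m creep '[[0,0,0.1,0,0,0],[0,0,0.1,0,0,0]]'; done;  python3 -m creep '[[0,0,0.1,0,0,0],[0,0,0.1,0,0,0]]';
```

```text
t: 8.55
tool_pos: [509.5, -34.1, 138.1]
ee_rot: [0.622, 0.783, -0.0, -0.0]
force: [0.6, 0.4, 0.1]
finger_gap: 11.3
t: 8.75
tool_pos: [509.5, -34.1, 137.2]
ee_rot: [0.622, 0.783, -0.0, -0.0]
force: [-0.3, -0.0, -1.0]
finger_gap: 11.1
t: 8.95
tool_pos: [509.5, -34.1, 136.2]
ee_rot: [0.622, 0.783, -0.0, -0.0]
force: [-0.6, -0.5, -1.0]
finger_gap: 11.2
```

```bash
python3 -m creep '[[0,0,0.1,0,0,0],[0,0,0.1,0,0,0]]' | grep -E "pos|force";  python3 -m creep '[[0,0,0.1,0,0,0],[0,0,0.1,0,0,0]]'| grep -E "pos|force"
```

```text
tool_pos: [509.5, -34.1, 135.1]
force: [0.4, -0.3, -0.9]
tool_pos: [509.5, -34.1, 134.2]
force: [0.2, 0.4, 0.4]
```

```bash
python3 -m creep '[[0,0,0.1,0,0,0],[0,0,0.1,0,0,0]]' | grep -E "pos|force";  python3 -m creep '[[0,0,0.1,0,0,0],[0,0,0.1,0,0,0]]'| grep -E "pos|force"
```

```text
tool_pos: [509.5, -34.1, 133.1]
force: [0.1, -0.2, -0.1]
tool_pos: [509.6, -34.1, 132.2]
force: [-0.6, -0.2, -0.3]
```

```bash
python3 -m creep '[[0,0,0.1,0,0,0],[0,0,0.1,0,0,0]]' | grep -E "pos|force";  python3 -m creep '[[0,0,0,0,0,0]]'| grep -E "pos|force"
```

```text
tool_pos: [509.5, -34.1, 131.1]
force: [0.3, -0.3, 0.1]
tool_pos: [509.6, -34.1, 131.3]
force: [0.5, -0.8, -1.7]
```

```bash
python3 -m creep '[[0,0,0.1,0,0,0],[0,0,0.1,0,0,0]]' | grep -E "pos|force";  python3 -m creep '[[0,0,0.1,0,0,0],[0,0,0.1,0,0,0]]'| grep -E "pos|force"
```

```text
tool_pos: [509.5, -34.1, 130.2]
force: [-0.7, -0.2, -1.2]
tool_pos: [509.5, -34.1, 129.1]
force: [0.4, -0.1, -0.2]
```

```bash
python3 -m creep '[[0,0,0.1,0,0,0],[0,0,0.1,0,0,0]]' | grep -E "pos|force";  python3 -m creep '[[0,0,0,0,0,0]]'| grep -E "pos|force"
```

```text
tool_pos: [509.6, -34.1, 128.2]
force: [0.1, 0.2, -0.6]
tool_pos: [509.6, -34.1, 128.2]
force: [0.3, 0.1, -0.4]
```

```bash
python3 -m creep '[[0,0,0.1,0,0,0],[0,0,0.1,0,0,0]]' | grep -E "pos|force";  python3 -m creep '[[0,0,0.1,0,0,0],[0,0,0.1,0,0,0]]'| grep -E "pos|force"
```

```text
tool_pos: [509.7, -34.1, 127.3]
force: [0.6, 0.0, 0.3]
tool_pos: [509.7, -34.1, 126.3]
force: [-0.5, -0.0, 2.0]
```

```bash
python3 -m creep '[[0,0,0.1,0,0,0],[0,0,0.1,0,0,0]]' | grep -E "pos|force";  python3 -m creep '[[0,0,0,0,0,0]]'| grep -E "pos|force"
```

```text
tool_pos: [509.8, -34.1, 125.3]
force: [0.2, -0.0, 2.1]
tool_pos: [509.8, -34.1, 125.4]
force: [0.7, -0.5, 2.4]
```

```bash
python3 -m creep '[[0,0,0,0,0,0.08],[0,0,0,0,0,0.16]]' | grep -E "pos|force";  python3 -m creep '[[0,0,0,0,0,0.08],[0,0,0,0,0,0.16]]'| grep -E "pos|force"; python3 -c "
from h import *
go(509.5,-34.6,137)"
```

```text
tool_pos: [509.8, -34.1, 125.4]
force: [1.0, -0.6, 1.4]
tool_pos: [509.7, -34.1, 125.3]
force: [-0.1, 0.2, -0.1]
t 11.85 tcp [509.7 -34.1 125.3] yaw 1.474 j [ 0.29  0.49 -0.39  1.97  0.27  0.74 -0.36] F [-0.12  0.24 -0.1 ] M [-0.049 -0.123  0.032] gap 11.2
tilt axis z [ 2.e-04  0.e+00 -1.e+00]
shift cm [-0.05 -0.02 -1.17]
```

```bash
python3 -m creep '[[0,0,0,0,0,0.08],[0,0,0,0,0,0.16]]' | grep -E "pos|force";  python3 -m creep '[[0,0,0,0,0,0.08],[0,0,0,0,0,0.16]]'| grep -E "pos|force"; python3 -c "
from h import *
go(509.5,-34.6,137)"
```

```text
tool_pos: [509.4, -34.1, 125.1]
force: [0.1, 0.1, -0.4]
tool_pos: [509.3, -34.1, 125.0]
force: [0.4, 0.2, 0.4]
t 12.25 tcp [509.3 -34.1 125. ] yaw 1.155 j [ 0.23  0.47 -0.31  1.97  0.21  0.73 -0.63] F [0.36 0.17 0.38] M [ 0.004  0.025 -0.006] gap 11.1
tilt axis z [-6.e-04  0.e+00 -1.e+00]
shift cm [-0.04  0.04 -1.2 ]
```

```bash
python3 -m creep '[[0,0,0.05,0,0,0],[0,0,0.1,0,0,0]]' | grep -E "pos|force";  python3 -m creep '[[0,0,0,0,0,0.08],[0,0,0,0,0,0.16],[0,0,0,0,0,0.16]]'| grep -E "pos|force"; cat > look.py <<'E'
import sys
from h import *
go(509.5,-34.6,137)
c=bot.camera("side");im=c["color"][:,:,::-1].copy()
cv2.imwrite(sys.argv[1],cv2.resize(im[180:240,236:316],None,fx=9,fy=9,interpolation=cv2.INTER_CUBIC))
c=bot.camera("top");im=c["color"][:,:,::-1].copy()
cv2.imwrite(sys.argv[1].replace(".png","t.png"),cv2.resize(im[240:312,196:300],None,fx=5,fy=5,interpolation=cv2.INTER_CUBIC))
E
python3 look.py pics/n1.png
```

```text
tool_pos: [509.5, -34.0, 124.1]
force: [0.1, 0.2, -0.6]
tool_pos: [509.6, -34.2, 124.2]
force: [0.5, -0.6, -0.5]
t 12.75 tcp [509.6 -34.2 124.2] yaw 0.999 j [ 0.2   0.47 -0.27  1.97  0.19  0.72 -0.76] F [ 0.46 -0.56 -0.53] M [-0.103 -0.082 -0.002] gap 11.5
tilt axis z [-1.e-04 -2.e-04 -1.e+00]
shift cm [-0.04  0.01 -1.28]
```

View pics/n1.png

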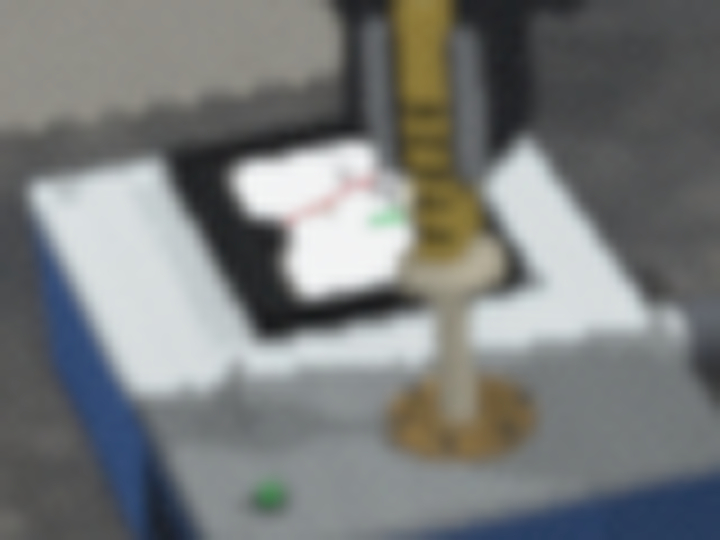

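View pics/n1t.png

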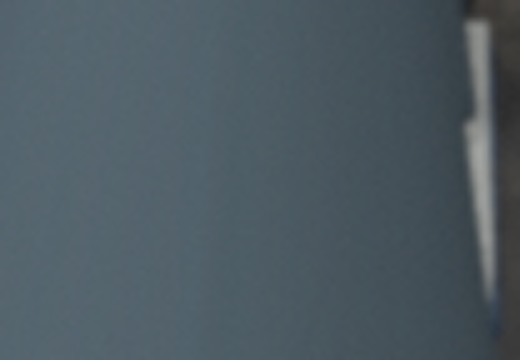

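```bash
cat > needle.py <<'E'
import sys
from h import *
def ang(col,c,box):
    r0,r1,c0,c1=box;hs=col.astype(int);m=np.zeros(col.shape[:2],bool)
    w=hs[...,0]-np.maximum(hs[...,1],hs[...,2]);m[r0:r1,c0:c1]=(w>25)[r0:r1,c0:c1]
    vs,us=np.nonzero(m);P=np.array([ray(c,u,v,63)[:2] for u,v in zip(us,vs)]).astype(np.float32)
    vx,vy,x0,y0=cv2.fitLine(P,cv2.DIST_L2,0,.01,.01).ravel()
    a=np.arctan(vy/vx)-0.033
    return round(float(a),3),len(us),P[P[:,0].argmin()].round(1),P[P[:,0].argmax()].round(1)
if __name__=="__main__":
    c=bot.camera("side")
    for f in("pics/side0.png",):print("start",ang(cv2.imread(f)[:,:,::-1],c,(192,218,255,292)))
    ct=dict(c);print("now",ang(c["color"],c,(192,218,255,292)))
    import os
E
python3 needle.py; python3 - <<'E'
from needle import *
c=bot.camera("top");print("top start",ang(cv2.imread("pics/top0.png")[:,:,::-1],c,(262,285,215,235)))
E
```

```text
top start (0.423, 12, array([493.1,  61.7], dtype=float32), array([516.6,  74.3], dtype=float32))Traceback (most recent call last):
  File "needle.py", line 12, in <module>
    for f in("pics/side0.png",):print("start",ang(cv2.imread(f)[:,:,::-1],c,(192,218,255,292)))
                                              ~~~^^^^^^^^^^^^^^^^^^^^^^^^^^^^^^^^^^^^^^^^^^^^^
  File "needle.py", line 7, in ang
    vx,vy,x0,y0=cv2.fitLine(P,cv2.DIST_L2,0,.01,.01).ravel()
                ~~~~~~~~~~~^^^^^^^^^^^^^^^^^^^^^^^^^
cv2.error: OpenCV(4.12.0) /io/opencv/modules/imgproc/src/linefit.cpp:618: error: (-215:Assertion failed) npoints2 >= 0 || npoints3 >= 0 in function 'fitLine'
```

```bash
sed -i 's/w>25/w>TH/; s/^def ang/TH=12\ndef ang/' needle.py; python3 needle.py
```

```text
start (0.518, 11, array([495.5,  57.9], dtype=float32), array([516.2,  68.8], dtype=float32))
now (1.472, 71, array([495.5,  57.9], dtype=float32), array([540.,  89.], dtype=float32))
```

```bash
sed -i 's/=(w>TH)\[/=((w>TH)\&(abs(hs[...,1]-hs[...,2])<22))[/' needle.py; python3 needle.py; python3 - <<'E'
from h import *
c=bot.camera("side");im=c["color"].astype(int);w=im[...,0]-np.maximum(im[...,1],im[...,2])
np.set_printoptions(linewidth=250)
print(w[196:208,264:284])
E
```

```text
start (0.518, 11, array([495.5,  57.9], dtype=float32), array([516.2,  68.8], dtype=float32))
now (0.469, 12, array([495.5,  57.9], dtype=float32), array([518.3,  68. ], dtype=float32))
[[ -3   0   0  -2  -2  -2  -3  -3  -4  -3  -4  -4  -4  -5  -6  -2   4  11  14  14]
 [ -2  -2  -1  -2  -3  -5  -3  -3  -3  -3  -3  -2  -3  -5  -5  -2   4  12  15  15]
 [ -4  -3  -3  -3  -3  -2  -1  -2  -2  -3  -2  -1   0   0  -4  -2   2   9  13  13]
 [ -2  -2  -1  -2  -2  -1  -1  -1  -2  -1   4   7  12  11  -1  -3   1   5  11  11]
 [ -1  -1   0  -2  -1  -1  -1   0   0   7  21  21  26  13  -1  -3   0   5  11  13]
 [ -2  -2  -1   0  -1  -1   0   3  10  17  17   8   6   3  -3  -2   0   4   9  12]
 [ -2  -1  -1  -1   0   3  10  15  24  11   4   0  -1  -4  -6 -10  -6   2   6  10]
 [ -5  -5  -2   2  10  14  19  14  10   2   0  -1  -4 -13 -24 -35 -25  -4   9  13]
 [ -2  -3  -1  11  21   9   5   1   0   0  -1  -2  -8 -30 -41 -43 -32  -7  10  15]
 [ -3  -3  -1   7   6   0   0  -1  -1  -1  -1  -1  -5 -11 -13 -12 -10  -4   7  11]
 [ -3  -4  -1   0   0  -2  -1  -1  -1  -2  -2  -1  -2  -2  -2  -3  -2   0   8  12]
 [ -4  -2   0   0  -2  -2  -1  -2  -1  -1  -1  -1  -1  -1  -1  -1   0   4  12  14]]
```

```bash
python3 -m creep '[[0,0,0,0,0,0.1],[0,0,0,0,0,0.2],[0,0,0,0,0,0.3],[0,0,0,0,0,0.4],[0,0,0,0,0,0.4]]' | grep -E "pos|force"; python3 needle.py; python3 look.py pics/n2.png
```

```text
tool_pos: [509.7, -34.3, 124.3]
force: [0.5, -1.9, -1.0]
start (0.518, 11, array([495.5,  57.9], dtype=float32), array([516.2,  68.8], dtype=float32))
now (0.32, 5, array([495.5,  57.9], dtype=float32), array([515.1,  64.5], dtype=float32))
t 13.65 tcp [509.7 -34.3 124.3] yaw 0.6 j [ 0.12  0.46 -0.18  1.98  0.12  0.71 -1.1 ] F [ 1.35 -1.41 -0.61] M [-0.42  -0.148 -0.029] gap 11.2
tilt axis z [ 1.e-04 -5.e-04 -1.e+00]
shift cm [-0.03  0.01 -1.27]
```

View pics/n2.png

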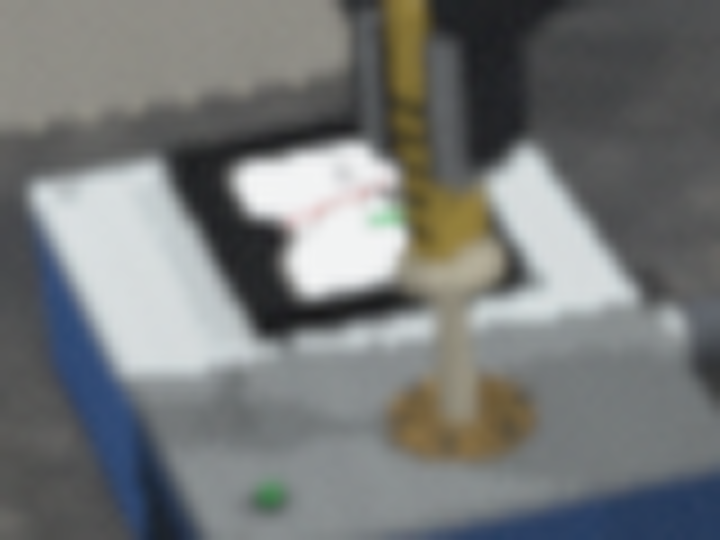

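```bash
python3 -m creep '[[-0.03,0.04,0,0,0,0.1],[-0.03,0.04,0,0,0,0.2],[-0.03,0.04,0,0,0,0.3],[-0.03,0.04,0,0,0,0.35],[-0.03,0.04,0,0,0,0.35]]' | grep -E "pos|force"; sed -i 's/^TH=.*/TH=7/' needle.py; python3 needle.py; python3 look.py pics/n3.png
```

```text
tool_pos: [509.5, -34.4, 124.2]
force: [0.9, -1.3, -0.8]
start (0.474, 21, array([493.5,  58.7], dtype=float32), array([518.3,  68. ], dtype=float32))
now (0.245, 22, array([494.4,  53.6], dtype=float32), array([524.4,  65.6], dtype=float32))
t 14.3 tcp [509.5 -34.4 124.2] yaw 0.251 j [ 0.05  0.46 -0.09  1.98  0.06  0.7  -1.4 ] F [ 0.71 -0.81 -0.59] M [-0.115 -0.056  0.058] gap 11.1
tilt axis z [-2.e-04  2.e-04 -1.e+00]
shift cm [-0.01  0.02 -1.28]
```

View pics/n3.png

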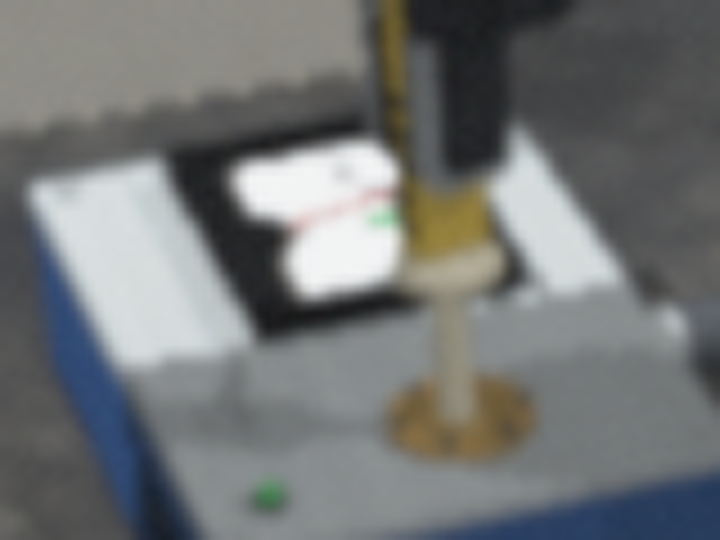

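```bash
cat > nfit.py <<'E'
from h import *
from scipy.optimize import minimize
c=bot.camera("side")
def red(im,bx):
    im=im.astype(float);w=im[...,0]-np.maximum(im[...,1],im[...,2]);w[abs(im[...,1]-im[...,2])>25]=0;w=np.clip(w,0,40)
    m=np.zeros_like(w);m[bx[0]:bx[1],bx[2]:bx[3]]=w[bx[0]:bx[1],bx[2]:bx[3]];return m
def grn(im,bx):
    im=im.astype(float);w=np.clip(im[...,1]-np.maximum(im[...,0],im[...,2])-15,0,None);m=np.zeros_like(w);m[bx[0]:bx[1],bx[2]:bx[3]]=w[bx[0]:bx[1],bx[2]:bx[3]]
    v,u=np.nonzero(m);ww=m[v,u];return (u*ww).sum()/ww.sum(),(v*ww).sum()/ww.sum(),len(u)
def line(w,c):
    v,u=np.nonzero(w>5);ww=w[v,u];P=np.array([ray(c,a,b,63)[:2] for a,b in zip(u,v)])
    # weighted orthogonal line in pixel space, then map
    p=np.c_[u,v].astype(float);mu=(p*ww[:,None]).sum(0)/ww.sum();C=((p-mu).T*ww)@(p-mu);d=np.linalg.eigh(C)[1][:,1]
    if d[0]<0:d=-d
    return mu,d,len(u)
def world(c,mu,d):
    a=ray(c,*(mu-d*4),63)[:2];b=ray(c,*(mu+d*4),63)[:2];return a,b
bx=(192,212,258,280)
s0=cv2.imread("pics/side0.png")[:,:,::-1]
L={}
for n,im in(("start",s0),("now",c["color"])):
    mu,d,k=line(red(im,bx),c);a,b=world(c,mu,d);L[n]=(a,b-a);print(n,k,mu.round(1),"world ang",round(float(np.arctan2(*(b-a)[::-1])),3))
g=grn(s0,bx);G=ray(c,g[0],g[1],62)[:2];print("green",g,G)
(a,d),(b,e)=L["start"],L["now"]
t=np.linalg.solve(np.c_[d,-e],b-a);print("pivot by crossing",a+t[0]*d)
# top
ct=bot.camera("top");t0=cv2.imread("pics/top0.png")[:,:,::-1];bt=(258,290,210,240)
mu,dd,k=line(red(t0,bt),ct)
if dd[1]>0:dd=-dd
A,B=world(ct,mu,dd);gt=grn(t0,bt);GT=ray(ct,gt[0],gt[1],62)[:2]
print("top start ang",k,round(float(np.arctan2(*(B-A)[::-1])),3),"green",gt,GT)
# pivot in top: along line such that green is along yaw .033
yaw=np.array([np.cos(.033),np.sin(.033)]);q=(B-A)
t=np.linalg.solve(np.c_[q,-yaw],GT-A);pv=A+t[0]*q;print("pivot top",pv,"dist green",np.linalg.norm(GT-pv))
pvs=pv-GT+G;print("pivot in side frame",pvs)
for n in L:
    m=L[n][0]+L[n][1]/2;r=m-pvs;print(n,"needle est (pivot->centroid)",round(float(np.arctan2(r[1],r[0])-.033),3))
E
python3 nfit.py
```

```text
start 25 [272.  201.8] world ang 0.53
now 28 [273.6 202.3] world ang 0.532
green (np.float64(278.3953488372093), np.float64(203.8139534883721), 4) [517.086184    52.27230608]
pivot by crossing [2009.69325642  945.20155325]
top start ang 57 0.463 green (np.float64(228.39482200647248), np.float64(268.54368932038835), 18) [515.6421337   58.20401208]
pivot top [484.60181781  57.17930966] dist green 31.057225008399374
pivot in side frame [486.04586811  51.24760366]
start needle est (pivot->centroid) 0.543
now needle est (pivot->centroid) 0.364
```

```bash
sed -i 's/^bx=.*/bx=(192,212,262,278)/; s/w>5/w>6/; s/(s0,bx);G/(s0,(196,212,266,290));G/' nfit.py; python3 nfit.py; python3 - <<'E'
from h import *
np.set_printoptions(linewidth=250)
c=bot.camera("side")
for im in(cv2.imread("pics/side0.png")[:,:,::-1],c["color"]):
    im=im.astype(int);w=im[...,0]-np.maximum(im[...,1],im[...,2]);print(w[197:210,264:284])
    w=im[...,1]-np.maximum(im[...,0],im[...,2]);print(w[200:207,274:284])
E
```

```text
start 21 [272.1 201.7] world ang 0.491
now 20 [272.3 203. ] world ang 0.305
green (np.float64(278.59183673469386), np.float64(203.83673469387756), 5) [517.45674683  52.0213825 ]
pivot by crossing [482.79506756  51.75307803]
top start ang 53 0.46 green (np.float64(228.39482200647248), np.float64(268.54368932038835), 18) [515.6421337   58.20401208]
pivot top [484.3919659   57.17238203] dist green 31.267191239260217
pivot in side frame [486.20657903  50.98975246]
start needle est (pivot->centroid) 0.553
now needle est (pivot->centroid) 0.356
[[ -2  -2  -2  -3  -3  -5  -3  -3  -3  -2  -2  -1  -2  -1  -1   0   0   1   0   1]
 [ -3  -4  -3  -2  -3  -2  -2  -1  -2  -3  -3  -1  -1  -1  -1  -1  -1   0   1   1]
 [ -2  -2  -2  -2  -2  -1  -1  -1  -2  -1   3   6   8   3  -1  -2  -1   0   0   0]
 [ -2  -2  -1  -1  -2  -2  -1   0   1   6  22  22  23  10  -2  -2  -2  -1  -1   0]
 [ -1  -1  -1  -2  -1  -1   1   3  11  18  19   8   5   3  -3  -4  -3  -1   0   0]
 [ -2  -2  -2  -1   0   3  10  17  25  12   5   0  -1  -4  -8  -9  -7  -3  -1   0]
 [ -4  -5  -2   3  10  14  20  15  11   3  -1  -2  -5 -14
[... 1508 characters left out ...]
  12  16   6   1   0  -1  -1  -1  -5 -11 -14 -15  -7   7  15  18]
 [ -3  -4  -1   2   3   1  -1  -1  -1  -1  -1  -1  -2  -2  -2  -2  -1   8  16  20]
 [ -4  -2   0   0  -1  -2  -2  -1  -1  -1  -1  -1  -1  -1  -2  -1   2   9  15  18]
 [ -3  -2   0   0  -1  -2  -1  -1  -1  -1  -1  -1  -1  -1  -1  -1   3   7  11  14]
 [ -2  -3   1   1  -2  -2  -1  -1  -1  -1  -1  -1  -1  -2  -2  -1   3   5   7   8]]
[[ -1  -1  -1  -2  -4  -5  -6  -9  -9  -4]
 [ -1  -4 -15 -22 -24 -19  -9 -10 -14 -11]
 [ -9 -13 -17  -8  -8  -6  -3 -10 -14 -15]
 [-10  -7   0  10  18  24   7 -11 -16 -17]
 [  0   1   5  21  30  32  15  -9 -15 -18]
 [  0   0   2   6   9  12   7  -7 -15 -18]
 [  0  -1   0   0   0   2   1  -8 -16 -20]]
```

```bash
python3 -m creep '[[0,0,0,0,0,0.1],[0,0,0,0,0,0.2],[0,0,0,0,0,0.3],[0,0,0,0,0,0.4],[0,0,0,0,0,0.45],[0,0,0,0,0,0.45]]' | grep -E "pos|force"; python3 nfit.py|grep -E "ang|cross"; python3 look.py pics/n4.png
```

```text
tool_pos: [509.5, -34.3, 124.2]
force: [-0.2, -0.1, 0.5]
start 21 [272.1 201.7] world ang 0.491
now 21 [272.5 203.8] world ang 0.187
pivot by crossing [480.5633872   50.55870637]
top start ang 53 0.46 green (np.float64(228.39482200647248), np.float64(268.54368932038835), 18) [515.6421337   58.20401208]
t 15.35 tcp [509.5 -34.3 124.2] yaw -0.2 j [-0.04  0.46  0.02  1.99 -0.01  0.7  -1.78] F [-0.12  0.95 -0.14] M [0.157 0.096 0.045] gap 11.5
tilt axis z [-3.e-04  2.e-04 -1.e+00]
shift cm [ 0.01  0.03 -1.28]
```

View pics/n4.png

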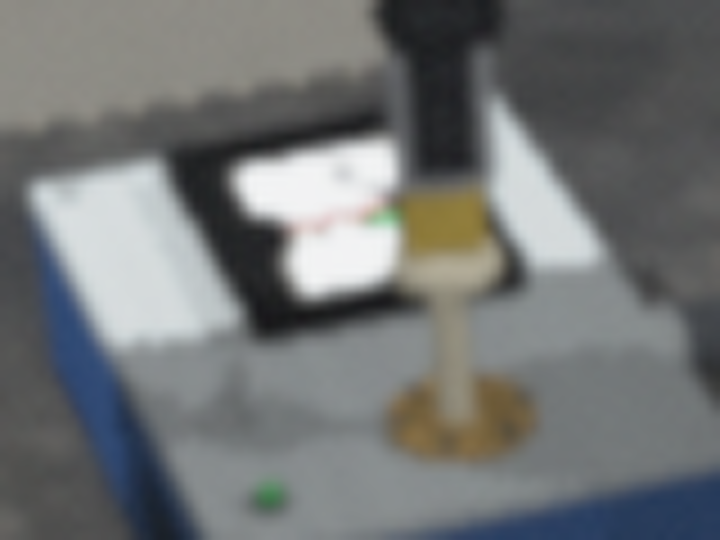

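```bash
python3 -m creep '[[0,0,0,0,0,0.1],[0,0,0,0,0,0.2],[0,0,0,0,0,0.25],[0,0,0,0,0,0.25],[0,0,0,0,0,0.25]]' | grep -E "pos|force"; python3 nfit.py|grep -E "ang|cross"; python3 look.py pics/n5.png
```

```text
tool_pos: [509.5, -34.3, 124.2]
force: [-0.3, 1.4, -1.1]
start 21 [272.1 201.7] world ang 0.491
now 18 [272.4 204.4] world ang 0.01
pivot by crossing [484.56969275  52.70283861]
top start ang 53 0.46 green (np.float64(228.39482200647248), np.float64(268.54368932038835), 18) [515.6421337   58.20401208]
t 16.05 tcp [509.5 -34.3 124.2] yaw -0.451 j [-0.09  0.46  0.08  1.99 -0.06  0.7  -1.99] F [-0.52  2.84  0.12] M [0.571 0.122 0.022] gap 11.4
tilt axis z [-2.e-04  3.e-04 -1.e+00]
shift cm [ 0.01  0.02 -1.28]
```

View pics/n5.png

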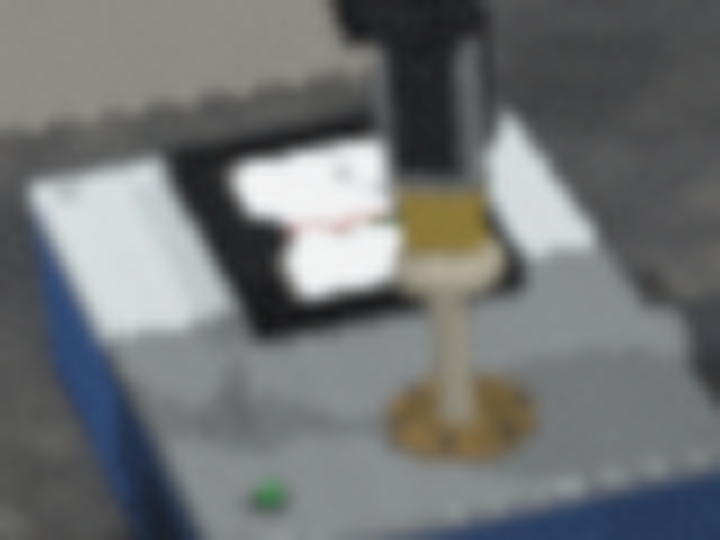

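```bash
python3 -m creep '[[0,0,0,0,0,0],[0,0,0,0,0,-0.1],[0,0,0,0,0,-0.15],[0,0,0,0,0,-0.15]]' | grep -E "pos|force"; python3 -m creep '[[0,0,-0.3,0,0,0],[0,0,-0.8,0,0,0],[0,0,-1.6,0,0,0],[0,0,-2.6,0,0,0],[0,0,-3.6,0,0,0],[0,0,-4.6,0,0,0],[0,0,-5.4,0,0,0],[0,0,-5.4,0,0,0]]' | grep -E "pos|force"; python3 look.py pics/n6.png;  python3 nfit.py|grep -E "ang|cross"
```

```text
tool_pos: [509.5, -34.7, 124.2]
force: [-1.4, 0.4, -0.6]
tool_pos: [510.5, -34.6, 179.7]
force: [-0.4, -1.1, -0.8]
t 17.35 tcp [510.5 -34.6 179.7] yaw -0.302 j [-0.06  0.37  0.05  1.95 -0.03  0.82 -1.87] F [-0.37 -1.11 -0.79] M [ 0.015 -0.009 -0.05 ] gap 11.5
tilt axis z [ 0.0025  0.     -1.    ]
shift cm [-0.11  0.03  4.27]
start 21 [272.1 201.7] world ang 0.491
now 19 [272.5 204.3] world ang 0.024
pivot by crossing [484.19349597  52.50150208]
top start ang 53 0.46 green (np.float64(228.39482200647248), np.float64(268.54368932038835), 18) [515.6421337   58.20401208]
```

View pics/n6.png

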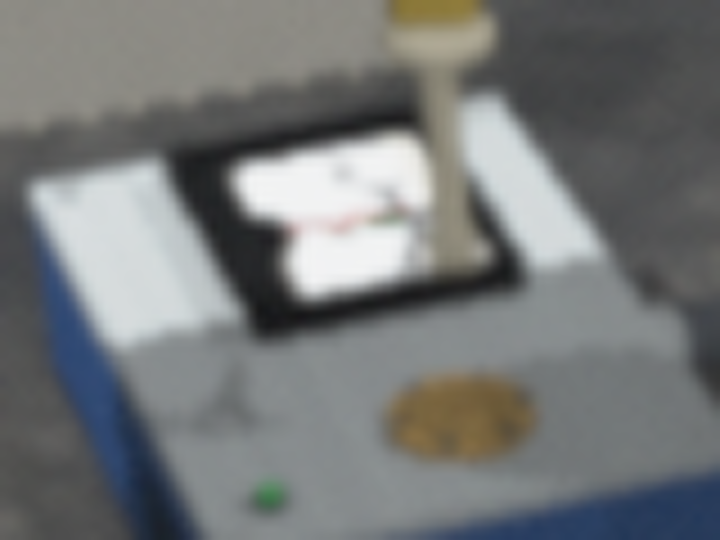

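```bash
python3 -c "
from h import *
go(481.3,-271.1,180,-0.234)"
```

```text
t 17.55 tcp [509.2 -34.6 177.9] yaw -0.302 j [-0.06  0.37  0.05  1.95 -0.03  0.82 -1.87] F [-0.15 -0.25 -1.16] M [ 0.041  0.013 -0.013] gap 11.1
tilt axis z [-9.e-04 -0.e+00 -1.e+00]
turn [ 0.     0.001 -0.068]
shift cm [ 4.37 23.41 -0.21]
```

```bash
python3 -m creep '[[0.6,3,-0.2,0,0,0],[1.2,6,-0.2,0,0,0],[1.8,9,-0.2,0,0,0],[2.4,12,-0.2,0,0,0],[3,15,-0.2,0,0,-0.03],[3.5,18,-0.2,0,0,-0.06],[4,21,-0.2,0,0,-0.07],[4.37,23.4,-0.2,0,0,-0.07]]' | grep -E "pos|force";python3 -m creep '[[0,0,0,0,0,0],[0,0,0,0,0,0]]' | grep -E "pos|force"; python3 - <<'E'
from h import *
go(481.3,-271.1,94,-0.234)
c=bot.camera("top");im=c["color"][:,:,::-1].copy()
cv2.imwrite("pics/e_top.png",cv2.resize(im[240:312,196:300],None,fx=7.5,fy=7.5,interpolation=cv2.INTER_CUBIC))
c=bot.camera("side");im=c["color"][:,:,::-1].copy();s=bot.state();p=s["tool_pos"];print(proj(c,p+[0,0,-81.7]),proj(c,[481.3,-271.1,66]))
cv2.imwrite("pics/e_side.png",cv2.resize(im[205:345,250:370],None,fx=4,fy=4,interpolation=cv2.INTER_CUBIC))
E
```

```text
tool_pos: [480.8, -272.9, 179.7]
force: [0.5, -0.2, 0.5]
tool_pos: [481.2, -271.0, 179.7]
force: [0.6, 0.2, -0.4]
t 18.55 tcp [ 481.2 -271.   179.7] yaw -0.233 j [ 0.35  0.44  0.11  1.85 -0.06  0.86 -1.32] F [ 0.56  0.18 -0.35] M [0.08  0.039 0.065] gap 11.4
tilt axis z [-1.e-03  7.e-04 -1.e+00]
turn [-0.     0.001  0.001]
shift cm [0.02 0.01 8.57]
[308.55627106 281.14185772] [309.16117478 297.4587652 ]
```

View pics/e_top.png

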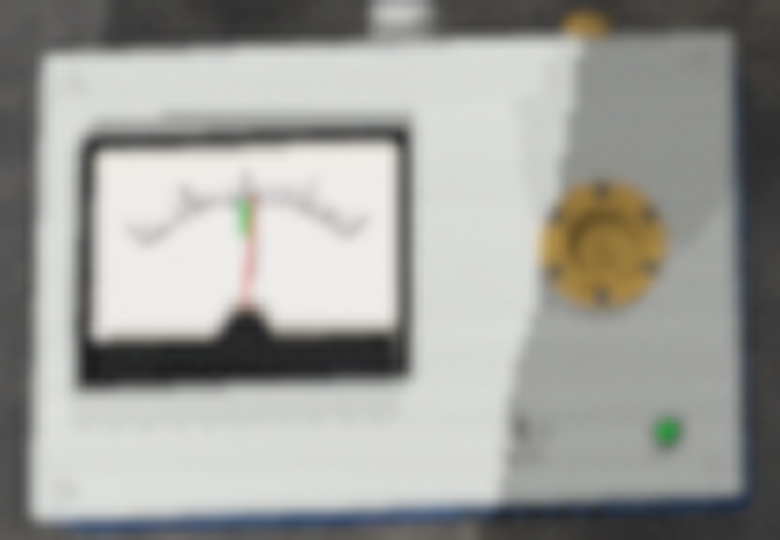

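View pics/e_side.png

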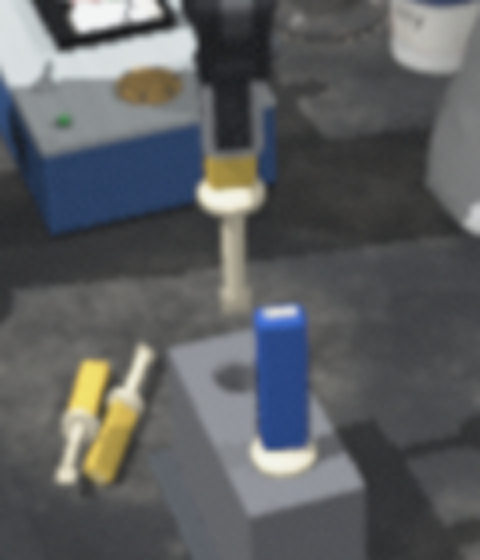

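```bash
python3 - <<'E'
from h import *
c=bot.camera("top");np.set_printoptions(linewidth=250)
t0=cv2.imread("pics/top0.png")[:,:,::-1]
for im in(t0,c["color"]):
    im=im.astype(int);r=im[...,0]-np.maximum(im[...,1],im[...,2]);g=im[...,1]-np.maximum(im[...,0],im[...,2])
    print("red");print(r[262:284,216:236]);print("green");print(g[264:273,224:234])
    rr=np.clip(r,0,None).astype(float);rr[rr<5]=0
    for v in range(264,284):
        w=rr[v,216:236]
        if w.sum()>10: print(v,round((w*np.arange(216,236)).sum()/w.sum(),2),end="; ")
    print()
E
```

```text
red
[[  2   2   2   2   2   2   2   2   1   2   2   2   2   1   2   2   2   2   1   1]
 [  2   2   2   1   2   2   2   2   2   2   1   2   1   1   2   2   2   2   2   2]
 [  2   2   2   2   2   2   2   2   2   2   2   2   2   2   2   2   1   2   1   2]
 [  1   2   2   2   2   3   2   2   1   2   2   1  -2  -1   0   2   1   2   2   2]
 [  2   1   2   3   4   4   2   2   2   2   0  -8 -20 -17  -5   0   1   2   2   2]
 [  1   2   2   4  15  17   7   2   2   2  -1 -22 -54 -48 -13  -1   1   2   2   2]
 [  2   2   2   7  27  36  14   4   1   1  -3 -23 -67 -63 -16  -1   2   2   2   2]
 [  2   2   2   5  18  32  17   5   3   2  -2 -21 -65 -64 -17  -1   2   1   2   2]
 [  1   1   2   2   8  21  23   9   3   2  -2 -20 -51 -50 -13   0   2   2   2   2]
 [  2   2   2   2   4  16  29  15   5   1  -1 -10 -22 -21  -7   0   1   1   1   1]
 [  2   2   2   2   3   8  23  20   7   2   2   0  -2  -2   0   1   2   1   1   1]
 [  2   2   2   1   2   4  15  25  14   4   3   2   2   1   1   2   2   2   1   3]
 [  2   2   1   2   2   2   9  24  23   7   2   2   2   1   2   2   1   1   2   1]
 [  1   2   2   1
[... 2929 characters left out ...]
  4   5   2   3   3   2   2   2]
 [  2   3   2   2   2   2   2   2   2   1   2  -2  -1  -1   0   2   4   4   4   4]]
green
[[ -2  -2  -1  -2  -3  -4  -3  -2  -2  -1]
 [ -1  -2  -1   0  -2 -10  -9  -3  -2  -2]
 [ -2  -2   0   8  10 -15 -16  -5  -2  -2]
 [ -1  -2   2  21  39   0 -12  -4  -2  -2]
 [ -2  -2   2  21  48   2 -10  -4  -2  -2]
 [ -2  -1   2  20  42  -6 -14  -4  -1  -2]
 [ -2  -1   2  18  32 -10 -15  -5  -2  -2]
 [ -2  -2   1   9   8 -19 -15  -4  -2  -2]
 [ -2  -2  -1  -2 -12 -29 -16  -4  -2  -2]]
265 229.47; 266 229.72; 267 230.0; 269 229.7; 270 229.83; 271 229.44; 272 229.07; 273 228.81; 274 228.73; 275 228.68; 276 228.59; 277 228.49; 278 228.41; 279 228.37; 280 228.43; 281 228.42;
```

Top view at t=18.5: the needle tip is at (229.5,265) and the green centre at (228.4,268.5), so it reads about -0.05 ± 0.015. That is inside the band but close to its edge. There is time, so I go back and ease it a little counter-clockwise.

```bash
python3 -c "
from h import *
go(509.5,-34.5,178,-0.15)"; python3 -m creep '[[-0.6,-3,0,0,0,0],[-1.2,-6,0,0,0,0],[-1.8,-9,0,0,0,0],[-2.4,-12,0,0,0,0],[-3,-15,0,0,0,0],[-3.6,-18,0,0,0,0],[-4.2,-21,0,0,0,0],[-4.2,-22.5,0,0,0,0]]' | grep -E "pos|force";python3 -m creep '[[0,0,0,0,0,0],[0,0,0,0,0,0]]' | grep -E "pos|force"; python3 -c "
from h import *
go(509.5,-34.5,178,-0.15)"
```

```text
t 18.7 tcp [ 482.  -269.5  180. ] yaw -0.23 j [ 0.35  0.43  0.11  1.85 -0.06  0.86 -1.32] F [-0.17 -0.34 -1.26] M [ 0.011 -0.05   0.015] gap 11.2
tilt axis z [-4.e-04  9.e-04 -1.e+00]
turn [-0.001  0.001 -0.08 ]
shift cm [ -2.69 -23.51   0.22]
tool_pos: [492.2, -38.0, 180.3]
force: [0.6, -0.9, 0.3]
tool_pos: [492.4, -42.2, 180.3]
force: [0.4, -0.8, -2.3]
t 19.7 tcp [492.4 -42.2 180.3] yaw -0.231 j [-0.04  0.34  0.04  1.99 -0.02  0.81 -1.79] F [ 0.41 -0.8  -2.28] M [-0.042 -0.054  0.011] gap 11.4
tilt axis z [-1.e-04 -3.e-04 -1.e+00]
turn [ 0.     0.    -0.081]
shift cm [ 1.49 -1.14  0.23]
```

```bash
python3 -m creep '[[1.5,-1.14,0.2,0,0,-0.08],[1.5,-1.14,0.8,0,0,-0.08],[1.5,-1.14,1.6,0,0,-0.08],[1.5,-1.14,2.4,0,0,-0.08],[1.5,-1.14,3,0,0,-0.08],[1.5,-1.14,3,0,0,-0.08],[1.5,-1.14,3,0,0,-0.08]]' | grep -E "pos|force"; python3 -c "
from h import *
go(509.5,-34.5,124,-0.15)"
```

```text
tool_pos: [509.5, -34.9, 150.1]
force: [0.0, 0.5, -0.4]
t 20.4 tcp [509.5 -34.9 150.1] yaw -0.153 j [-0.03  0.41  0.02  1.97 -0.01  0.76 -1.73] F [ 0.04  0.46 -0.43] M [ 0.017 -0.048  0.033] gap 11.6
tilt axis z [-5.e-04 -1.e-04 -1.e+00]
turn [ 0.     0.    -0.003]
shift cm [-0.01 -0.04  2.61]
```

```bash
python3 -m creep '[[0,-0.04,0.3,0,0,0],[0,-0.04,0.8,0,0,0],[0,-0.04,1.3,0,0,0],[0,-0.04,1.8,0,0,0],[0,-0.04,2.2,0,0,0],[0,-0.04,2.2,0,0,0]]' | grep -E "pos|force"; python3 -m creep '[[0,0,0.1,0,0,0],[0,0,0.2,0,0,0],[0,0,0.2,0,0,0]]' | grep -E "pos|force"
```

```text
tool_pos: [509.4, -34.3, 127.6]
force: [-0.0, 0.6, -0.3]
tool_pos: [509.9, -34.3, 126.3]
force: [0.1, 0.3, -0.8]
```

```bash
python3 -m creep '[[0,0,0.1,0,0,0],[0,0,0.1,0,0,0]]' | grep -E "pos|force"; python3 -m creep '[[0,0,0.1,0,0,0],[0,0,0.1,0,0,0]]' | grep -E "pos|force"; python3 nfit.py | grep now
```

```text
tool_pos: [509.8, -34.3, 125.3]
force: [0.4, -0.5, -1.2]
tool_pos: [509.8, -34.3, 124.2]
force: [-0.3, -0.4, -0.4]
now 19 [272.4 204.3] world ang 0.03
now needle est (pivot->centroid) 0.079
```

```bash
python3 -m creep '[[0,0,0,0,0,-0.08],[0,0,0,0,0,-0.15],[0,0,0,0,0,-0.15]]' | grep -E "force"; python3 nfit.py | grep now;python3 -m creep '[[0,0,0,0,0,-0.08],[0,0,0,0,0,-0.08]]' | grep -E "force"; python3 nfit.py | grep now
```

```text
force: [0.2, 0.6, -1.7]
now 18 [272.4 204.4] world ang 0.011
now needle est (pivot->centroid) 0.07
force: [-0.0, 0.1, -0.2]
now 19 [272.3 204.4] world ang 0.007
now needle est (pivot->centroid) 0.07
```

```bash
python3 -m creep '[[0,0,0,0,0,-0.08],[0,0,0,0,0,-0.08]]' | grep -E "force"; python3 nfit.py | grep now
```

```text
force: [-0.3, 1.0, -0.6]
now 18 [272.4 204.4] world ang 0.018
now needle est (pivot->centroid) 0.072
```

```bash
python3 -m creep '[[0,0,0,0,0,-0.08],[0,0,0,0,0,-0.08]]' | grep -E "force"; python3 nfit.py | grep now; python3 -c "
from h import *
go(509.5,-34.5,124,-0.15)"
```

```text
force: [-1.4, 1.8, -0.2]
now 20 [272.1 204.3] world ang 0.054
now needle est (pivot->centroid) 0.094
t 23.1 tcp [509.7 -34.1 124.2] yaw 0.235 j [ 0.05  0.46 -0.08  1.98  0.06  0.7  -1.41] F [-1.15  2.16 -0.39] M [ 0.543  0.206 -0.042] gap 11.1
tilt axis z [-3.e-04  4.e-04 -1.e+00]
turn [-0.     0.     0.385]
shift cm [-0.03  0.04  0.02]
```

```bash
python3 -m creep '[[0,0,0,0,0,-0.06],[0,0,0,0,0,-0.06]]' | grep -E "force"; python3 nfit.py | grep now
```

```text
force: [-1.1, 1.1, 0.4]
now 13 [271.5 204.2] world ang 0.07
now needle est (pivot->centroid) 0.17
```

```bash
python3 -m creep '[[0,0,0,0,0,0],[0,0,0,0,0,0],[0,0,0,0,0,0.1],[0,0,0,0,0,0.2],[0,0,0,0,0,0.2]]' | grep -E "pos|force"; python3 -m creep '[[0,0,-0.3,0,0,0],[0,0,-0.8,0,0,0],[0,0,-1.6,0,0,0],[0,0,-2.6,0,0,0],[0,0,-3.6,0,0,0],[0,0,-4.6,0,0,0],[0,0,-5.5,0,0,0],[0,0,-5.5,0,0,0]]' | grep -E "pos|force"; python3 -c "
from h import *
go(481.3,-271.1,180,-0.234)"
```

```text
tool_pos: [510.0, -34.7, 124.3]
force: [-0.3, 1.0, -0.3]
tool_pos: [510.9, -34.4, 180.8]
force: [-0.3, -0.1, -0.6]
t 24.7 tcp [510.9 -34.4 180.8] yaw 0.098 j [ 0.02  0.37 -0.05  1.95  0.02  0.82 -1.52] F [-0.35 -0.08 -0.61] M [-0.004 -0.003  0.07 ] gap 11.0
tilt axis z [ 0.0027 -0.     -1.    ]
turn [-0.    -0.003  0.332]
shift cm [-5.26 23.27  0.08]
```

```bash
python3 -m creep '[[-0.7,3,0,0,0,0.05],[-1.4,6,0,0,0,0.1],[-2.1,9,0,0,0,0.15],[-2.8,12,0,0,0,0.2],[-3.4,15,0,0,0,0.25],[-4.1,18,0,0,0,0.3],[-4.8,21,0,0,0,0.33],[-5.2,23.2,0,0,0,0.33]]' | grep -E "pos|force";python3 -m creep '[[0,0,0,0,0,0],[0,0,0,0,0,0],[0,0,0,0,0,0]]' | grep -E "pos|force"; python3 - <<'E'
from h import *
go(481.3,-271.1,94,-0.234)
c=bot.camera("top");im=c["color"][:,:,::-1].copy()
cv2.imwrite("pics/f_top.png",cv2.resize(im[240:312,196:300],None,fx=7.5,fy=7.5,interpolation=cv2.INTER_CUBIC))
im=c["color"].astype(int);r=im[...,0]-np.maximum(im[...,1],im[...,2]);rr=np.clip(r,0,None).astype(float);rr[rr<5]=0
for v in range(264,284):
    w=rr[v,216:236]
    if w.sum()>10: print(v,round((w*np.arange(216,236)).sum()/w.sum(),2),end="; ")
E
```

```text
tool_pos: [479.8, -272.5, 179.0]
force: [-0.5, 0.5, -0.8]
tool_pos: [481.0, -268.8, 179.0]
force: [-0.1, 0.0, -0.8]
t 25.8 tcp [ 481.  -268.8  179. ] yaw -0.23 j [ 0.35  0.43  0.09  1.85 -0.05  0.86 -1.33] F [-0.14  0.03 -0.8 ] M [-0.016  0.008  0.011] gap 11.1
tilt axis z [-4.e-04  1.e-03 -1.e+00]
turn [-0.001  0.001  0.004]
shift cm [0.09 0.23 8.5 ]
265 229.0; 266 229.4; 272 228.73; 273 228.52; 274 228.42; 275 228.38; 276 228.41; 277 228.39; 278 228.41; 279 228.41; 280 228.41; 281 228.45;
```

View pics/f_top.png

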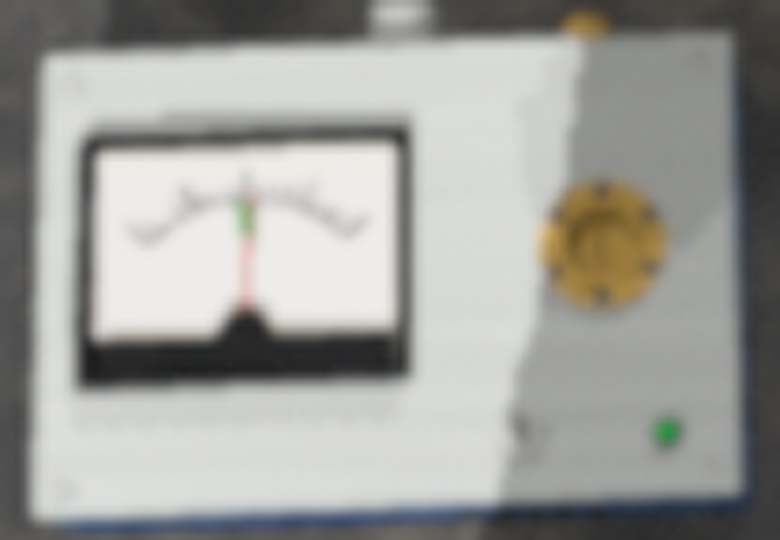

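The needle now lies on the green band, tip at about (229,265) and centred. Next I put the tool back.

```bash
python3 -m creep '[[0.08,0.22,0.3,0,0,0],[0.08,0.22,1,0,0,0],[0.08,0.22,1.5,0,0,0],[0.08,0.22,1.8,0,0,0],[0.08,0.22,1.8,0,0,0],[0.08,0.22,1.8,0,0,0]]' | grep -E "pos|force"; python3 - <<'E'
from h import *
go(481.3,-271.1,94,-0.234)
c=bot.camera("side");im=c["color"][:,:,::-1].copy()
cv2.imwrite("pics/g_side.png",cv2.resize(im[225:345,270:350],None,fx=5,fy=5,interpolation=cv2.INTER_CUBIC))
E
```

```text
tool_pos: [481.0, -272.6, 161.2]
force: [-0.4, -0.3, -1.2]
t 26.45 tcp [ 481.  -272.6  161.2] yaw -0.232 j [ 0.36  0.46  0.09  1.86 -0.06  0.82 -1.32] F [-0.42 -0.29 -1.18] M [-0.041  0.038  0.004] gap 11.4
tilt axis z [-2.e-04  1.e-04 -1.e+00]
turn [-0.     0.     0.002]
shift cm [-0.01 -0.15  6.72]
```

View pics/g_side.png

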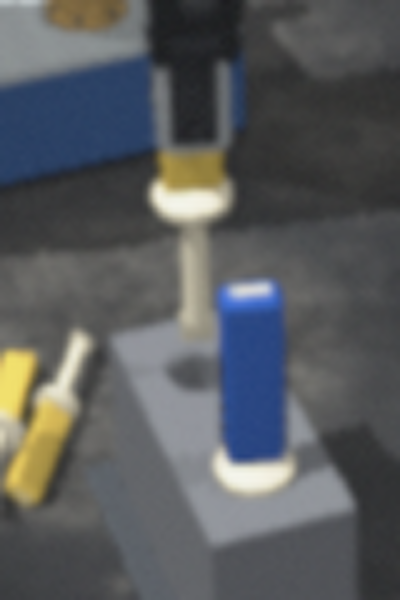

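```bash
python3 -m creep '[[0,-0.14,0.2,0,0,0],[0,-0.14,0.8,0,0,0],[0,-0.14,1.5,0,0,0],[0,-0.14,2,0,0,0],[0,-0.14,2,0,0,0]]' | grep -E "pos|force"; python3 -m creep '[[0,0,1,0,0,0],[0,0,2,0,0,0],[0,0,3,0,0,0],[0,0,4,0,0,0],[0,0,4.4,0,0,0],[0,0,4.4,0,0,0]]' | grep -E "pos|force"
```

```text
tool_pos: [480.7, -270.9, 140.2]
force: [0.3, -0.2, -0.2]
tool_pos: [480.8, -271.0, 96.4]
force: [-0.0, -0.1, 0.2]
```

```bash
python3 -m creep '[[0,0,0.15,0,0,0],[0,0,0.3,0,0,0],[0,0,0.3,0,0,0]]' | grep -E "pos|force"
```

```text
tool_pos: [481.5, -271.3, 94.4]
force: [1.1, 0.1, 0.0]
```

```bash
python3 -m creep '[[0,0,0.05,0,0,0],[0,0,0.1,0,0,0],[0,0,0.1,0,0,0]]' | grep -E "pos|force";python3 -m creep '[[0,0,0.05,0,0,0],[0,0,0.05,0,0,0]]' | grep -E "pos|force"
```

```text
tool_pos: [481.4, -271.2, 93.3]
force: [0.6, 0.6, -1.8]
tool_pos: [481.3, -271.3, 92.7]
force: [-0.1, 0.3, 0.0]
```

```bash
python3 -m creep '[[0,0,0.05,0,0,0],[0,0,0.05,0,0,0]]' | grep -E "pos|force"; python3 -m creep '[[0,0,0,0,0,0],[0,0,0,0,0,0],[0,0,0,0,0,0],[0,0,0,0,0,0]]' -0.3 | grep -E "pos|force|gap"; python3 -m creep '[[0,0,-0.5,0,0,0],[0,0,-1.5,0,0,0],[0,0,-3,0,0,0],[0,0,-5,0,0,0],[0,0,-7,0,0,0],[0,0,-9,0,0,0],[0,0,-11,0,0,0],[0,0,-11,0,0,0]]' | grep -E "pos|force|gap"; python3 - <<'E'
from h import *
c=bot.camera("side");im=c["color"][:,:,::-1].copy()
cv2.imwrite("pics/h_side.png",cv2.resize(im[190:350,250:390],None,fx=4,fy=3.7,interpolation=cv2.INTER_CUBIC))
W=cloud(c);X,Y,Z=W[...,0],W[...,1],W[...,2];hsv=cv2.cvtColor(c["color"],cv2.COLOR_RGB2HSV)
m=(abs(X-480)<25)&(abs(Y+272)<25)&(Z>80)&(Z<142)&(hsv[...,0]>15)&(hsv[...,0]<35)&(hsv[...,1]>100)
print(m.sum(),np.nanmean(W[m],0),np.nanmax(Z[m]))
E
```

```text
tool_pos: [481.4, -271.3, 92.7]
force: [-0.8, 0.8, 4.8]
tool_pos: [481.3, -271.2, 92.2]
force: [0.2, 0.1, -0.6]
finger_gap: 29.9
tool_pos: [483.2, -272.3, 205.8]
force: [1.0, -0.3, 0.1]
finger_gap: 30.0
333 [ 479.36983887 -277.05846843  111.38711221] 136.42648061141995
```

View pics/h_side.png

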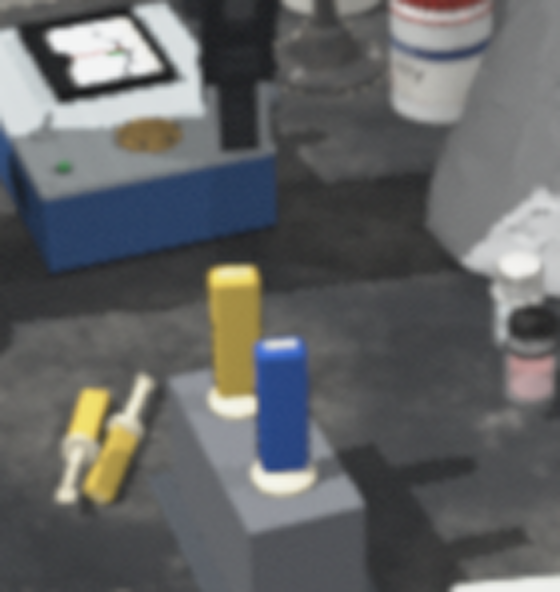

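```bash
python3 -m creep '[[0,0,0,0,0,0],[0,0,0,0,0,0],[0,0,0,0,0,0]]' | grep -E "^t|force"; python3 nfit.py | grep ang; python3 -c "
from rig import bot
print(bot.job_done())"
```

```text
t: 30.15
tool_pos: [480.9, -271.0, 201.5]
force: [-0.4, -0.0, -0.7]
start 21 [272.1 201.7] world ang 0.491
now 14 [271.3 204.2] world ang 0.045
top start ang 53 0.46 green (np.float64(228.39482200647248), np.float64(268.54368932038835), 18) [515.6421337   58.20401208]
the job is handed in; nothing more can be done
None
```

The job is handed in at about 30 s: the needle stands in the green band and the yellow tool is back in its own well. The hand-in reported no verdict.

**What I did:**
- I took the yellow tool from the stand and lowered its blade into the bush. It met the screw about 19 mm below the rim.
- I swept clockwise under light pressure until the force fell at the slot, then turned the screw until the needle was in the green.
- A top view then put the needle at about -0.05 rad, inside the band but near its edge. I went back in and eased the screw slightly counter-clockwise to centre it.
- I set the tool back down at the position where I gripped it and moved the gripper clear.

**Last checks:**
- **Needle:** the top picture taken after the correction shows it on the middle of the green band. The last side reading, noisy and with part of the needle not picked up, was 0.045 rad in world axes, about 0.01 after taking off the unit's turn.
- **Tool position:** the side-camera depth of the handle matches its start position within 1 mm, and the tool looks upright with its collar on the stand.
- **Force:** about 3 N or less at the screw in every reading I took (limit 18 N), and about 6 N at the stand.
- **Other objects:** the blue tool and both vials look undisturbed in the last side picture. The jar is only partly visible there. I did not measure any of them.

**Disagreements:**
- The text says the handle flats face the stand's ±x, but they measured as facing about ±y. I gripped by the measurement.
- The two cameras differed by 2–3 mm on most things and about 7 mm on the bush. I corrected for this with the tool's known position in the gripper.

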